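Stack rinsed seedling gutters so that they interlock

ROBOT

A 7-joint arm with a two-finger parallel gripper is mounted at the origin on a cart in front of the work surface, level with it; the furniture and walls round the work are solid. World frame = base frame: x ahead of the robot, y to its left, z up, the work surface at z = 0. Lengths are in m, angles in rad, forces in N, time in s.
With the tool pointing down it reaches from about 0.4 to 0.85 m from the base axis. Payload 4.5 kg.
Tool frame: the origin (TCP) lies at the very end of the fingers, on their centre line; the grasp point (between the pads) lies 19 mm behind it; z points along the fingers, x is the direction in which the jaws open and shut, and the axes are right-handed (so a half turn about z gives the same grasp; the last joint's range is limited). The gripper opens to 88 mm and grips with 3 to 60 N. Pads are 18 mm wide; open, the fingers measure 123 mm over their backs; the gripper's body (75 mm by 187 mm) begins 45 mm behind the grasp point.
Start: joints at [1.163, 0.689, -0.195, 1.565, 0.157, 0.902, -0.215], TCP at [0.267, -0.565, 0.239] pointing down, gripper open.
Joint ranges: [-3.01, 3.01], [-0.46, 2.08], [-1.47, 1.51], [0.13, 2.56], [-1, 4.14], [0.04, 2.09], [-2.66, 2.66]. Speed limits (rad/s): [2.57, 2.57, 3.14, 3.14, 3.14, 3.14, 3.14].

INTERFACE

Orientations are given as a unit quaternion [x, y, z, w].
In Python, from plant import * gives the robot as it stands.
- The arm moves only by the tool apply_moves, never from a script. Its argument "series" is a list of rows, each an object of numbers: "x", "y", "z": the shift along the tool's x, y, z in units of 80 cm (1.0 is 80 cm); "wx", "wy", "wz": the turn, a rotation vector about the tool's x, y, z in units of pi rad (1.0 is pi rad); "fingers": the opening, from -1 (shut) to 1 (fully open), so that 0 is half open. In form: [{"x": .., "y": .., "z": .., "wx": .., "wy": .., "wz": .., "fingers": ..}, ...]. A call has 1 to 8 rows; each row shifts and turns the pose as measured when the row begins, along the tool's axes as they then stand; what a row does not reach is not made up. A row lasts 1/8 s, in which the tool goes at most 62.5 mm and 10.7 degrees, less where a joint would pass 70% of its speed; a pose out of reach is approached as far as the arm can. A call with a number of a shift or a turn outside -1 to 1 is refused whole. A call with a gripper value outside its range is refused whole. The fingers move at their own pace and stop on an object; "force" is the grip in N (left out, the last holds). Time passes only in rows, so rows that do not move let the fingers close. It gives the time, the measured TCP pose, the force and the opening at its end, in the units of the state.
- get_state(): the state, without advancing time (a new reading comes with each control period).
- snapshot(name): name is "side" or "top"; returns (picture, depth): 420x560x3 uint8, red, green, blue; 420x560 float32, m along the optical axis (not along the pixel's ray), 0 where there is no reading.
- camera_model(name): a dict with "camera_matrix" (3x3 intrinsics, pixels), "dist_coeffs" ([k1, k2, p1, p2, k3] as OpenCV has them; the pictures are not rectified), "world_from_camera" (4x4, takes a point from camera to world coordinates). Camera axes: x right, y up, looking along -z (the intrinsics and any distortion apply to the point x, -y, -z); pixel columns grow to the right and rows downward; lengths in m; the calibration is good to about 2 mm. A picture is of the moment at which its call begins. camera_model takes no time and is no camera call.
- finish_job(): hands the job in, once; it reports no verdict.
The state is a dict: "clock": time; "q": joint angles; "qd": joint speeds; "joint_torque": joint torques, N m; "tool_pos": TCP position; "eef_rot": TCP orientation; "contact_force": force on the tool from outside, world axes, zero at the start; "moment": the same for the moment, N m; "opening": opening from 0.0 (shut) to 1.0 (fully open).
Only numpy, scipy, OpenCV 4.12 (cv2) and the standard library are available. Lean on these libraries where they do the work, as an engineer would, in place of code of your own. Each camera call takes 0.05 s, during which the arm holds its last target. There are 200 camera calls.

TASK

Pack the rinsed seedling gutters away in the stacking cradle: first put the gutter that lies on the bench into it, open side up, level with the ends of the one screwed there, and push it gently sideways until it is fully home against the green land. Then take the upside-down gutter off the sloping drainer and fit it, open side down, over the two with one of its walls in each trough: tuck its near end under the steel keeper while it is tilted, then lower its far end inside the far stop until it is fully down. Let go, use no great force, and leave the beaker, the dropper bottle and the tape roll where they are.

Things in the scene. Friction and masses are not known exactly. Their poses are not given: they have to be found in the camera images.
- cradle: grey stacking cradle fixed to the bench: base plate 180 (x) x 178 (y, -96.5 to +81.5) x 8 mm; a green land in its middle, 172 (x) x 33 (y, -16.5 to +16.5), top 16 mm above the bench. Origin: underside, middle of the land; x along the land, away from the robot, z up. +y of the land: the screwed-on gutter. -y of it: the bare plate, bay for the loose open-up gutter
- fixed_gutter_centre (a point): middle (half-way up) of the white gutter screwed to the cradle at the land's +y side, open side up; same U section as the loose ones: 140 long (x), 52 wide (y), 34 high, walls and floor 4 mm. In the cradle's frame: x 0, y +42.5, z 25 mm; it stands on the plate, trough floor at z 12, rims at z 42 mm
- bay_home (a point): where the middle of the open-up gutter is when it is fully home in the bay, standing on the plate with its side against the land: x 0, y -42.5, z 25 mm in the cradle's frame (axes as the cradle's). The land stands 8 mm above the plate
- keeper_lip (a point): middle of the free edge, underside, of the steel keeper: an upside-down L, 26 mm wide, on the near (-x) end of the land. In the cradle's frame the edge is at x -60, y 0, z 51 mm; the lip is 6 mm thick, the face of its post is at x -72. At the far end a steel stop 24 mm wide, 46 mm high, has its face at x +76: a level gutter cannot be lowered between lip and stop
- mate_home (a point): where the middle of the upside-down gutter is when fully down: x 0, y 0, z 29 mm in the cradle's frame (axes as the cradle's), wall tips on the two trough floors, back 5 mm under the keeper's lip, 10 mm of it beneath; play 2 mm to the keeper's post, 6 mm to the far stop. It straddles the wall next to the land of each gutter, with 3 mm sideways play in all
- gutter_up_centre (a point): middle (half-way up, 17 mm above its underside) of the white loose gutter that lies on the bench open side up: U section 140 mm long (its x axis), 52 mm wide outside (y), 34 mm high (z up), walls and floor 4 mm thick, 0.15 kg or so; black discs on its floor are only marks
- gutter_down_centre (a point): middle (half-way up, 17 mm from its wall tips) of the white loose gutter that lies open side down on the drainer: U section 140 mm long (x axis), 52 mm wide outside (y), 34 mm high (its z axis points from the wall tips to the closed back), walls and back 4 mm thick, 0.15 kg or so; x and z are pitched by the slope (30 degrees) while it lies there
- drainer: steel slatted drainer, fixed to the bench, its top sloping 30 degrees, rising towards its +x axis; 150 x 78 mm, the middle of the sloping top 56 mm above the bench, a lip 12 mm high across its low end. Origin: on the bench under the middle. The upside-down gutter lies along the slope against the lip.
- beaker: small clear beaker, 52 x 52 x 67 mm, a bystander; origin at its underside
- brown_dropper: brown dropper bottle with a green cap, 33 x 34 x 83 mm, a bystander; origin at its underside
- tape_roll: roll of beige tape lying flat, 103 x 101 x 25 mm, a bystander; origin at its underside
Things that resemble listed ones, but are neither listed nor needed, are in the scene too. What is shaped like the part that bears gutter_up_centre but brown or orange is not meant.

How it is judged:
On the way, in this order (a step that is already met when the one before it is completed fails the run):
1. the loose open-up gutter is in the cradle, fully home against the land (x of gutter_up_centre in the frame of cradle between -0.01 and 0.01 m and y of gutter_up_centre in the frame of cradle between -0.0455 and -0.0415 m and z of gutter_up_centre in the frame of cradle between 0.023 and 0.027 m and angle between the x axis of gutter_up_centre and the x axis of cradle, either way round below 0.05 rad and angle between gutter_up_centre's own z axis and vertical below 0.05 rad), for 0.2 s.
2. the upside-down gutter is fully down over both, its near end under the keeper (x of gutter_down_centre in the frame of cradle between -0.004 and 0.0075 m and y of gutter_down_centre in the frame of cradle between -0.0035 and 0.0035 m and z of gutter_down_centre in the frame of cradle between 0.027 and 0.031 m and angle between the x axis of gutter_down_centre and the x axis of cradle, either way round below 0.05 rad and angle between gutter_down_centre's own z axis and vertical below 0.05 rad), for 0.2 s.
At the end, for the whole second after the job is handed in: Open-up gutter level on the plate, within 3 mm of the land, ends within 10 mm of the screwed-on one's; other gutter open side down, a wall in each trough, tips within 2 mm of the floors, within 3.5 mm of the land's middle line, near end under the keeper. Parallel within 3 deg, released, at rest (all of step 1 and all of step 2 and linear speed of each of gutter_up, gutter_down below 0.01 m/s); the robot touches nothing.
It fails at once if a bystander (beaker, dropper bottle, tape roll) is moved by more than 20 mm (distance of any of beaker, brown_dropper, tape_roll from where it was at the start of the episode above 0.02 m).
It fails at once if a gutter is pressed or banged against the cradle or the other gutter with more than 90 N (contact force between any of gutter_up, gutter_down and cradle above 90 N or contact force between gutter_down and gutter_up above 90 N).
It also fails if it takes over 61 s, if anything falls off the work surface, if the arm or the gripper's body presses on something with over 40 N, if the wrist force passes 120 N, or if a joint passes its speed limit or range.

## Working session

There is one attempt and no reset: what is moved stays moved. The work goes in short steps, Python scripts to look and compute and a tool call to move; the robot and the scene stay as the last step left them, time stands still between calls to the robot, and variables do not carry over. Pictures are saved under pics/ and viewed, about 8 in all and at most 12, crops included, and the job is handed in when it is done.

Besides the shell and the picture viewer there is one more tool, called after "Request:" by a JSON object that holds its "api" and its "payload", one argument or row to a line. apply_moves: Moves the arm, as the interface text tells. Its arguments: {"type":"object","properties":{"series":{"type":"array","items":{"type":"object","properties":{"x":{"type":"number"},"y":{"type":"number"},"z":{"type":"number"},"wx":{"type":"number"},"wy":{"type":"number"},"wz":{"type":"number"},"fingers":{"type":"number"}}}},"force":{"type":"number"}},"required":["series"]}

```bash
mkdir -p pics; ls; cat > h.py <<'E'
from plant import *
import numpy as np, cv2
def snap(n,f):
    im,d=snapshot(n); np.savez('pics/'+f+'.npz',im=im,d=d); cv2.imwrite('pics/'+f+'.png',im[:,:,::-1]); return im,d
def cloud(n,d):
    c=camera_model(n);K=np.array(c['camera_matrix']);D=np.array(c['dist_coeffs']);T=np.array(c['world_from_camera'])
    h,w=d.shape;u,v=np.meshgrid(np.arange(w),np.arange(h))
    p=cv2.undistortPoints(np.stack([u.ravel(),v.ravel()],1).astype(float)[:,None],K,D)[:,0]
    z=d.ravel();P=np.stack([p[:,0]*z,-p[:,1]*z,-z,np.ones_like(z)],1)
    return (P@T.T)[:,:3].reshape(h,w,3)
E
python3 - <<'E'
from h import *
s=get_state();print(s)
for n in('top','side'):
    im,d=snap(n,n+'0');c=camera_model(n);print(n,np.array(c['world_from_camera']).round(3).tolist(),np.array(c['camera_matrix']).round(1).tolist(),c['dist_coeffs'],(d>0).mean())
E
```

```text
pics
{'clock': 0.0, 'q': array([ 1.16277922,  0.68999266, -0.19449307,  1.56633902,  0.15730584,
        0.90247838, -0.21510422]), 'qd': array([ 0.00032776,  0.00019889, -0.00032254,  0.00120513, -0.00156689,
        0.00022719, -0.00050481]), 'joint_torque': array([-9.73456226e-04, -5.27551746e+01, -1.26714092e+00, -1.53425717e+01,
       -5.26290166e-02,  6.67495566e-03,  1.77095890e-04]), 'tool_pos': array([ 0.26691613, -0.56444562,  0.23790542]), 'eef_rot': array([ 8.44879342e-01, -5.34956132e-01, -8.08340603e-04, -4.25156127e-04]), 'contact_force': array([ 0.0241325 , -0.01060641, -0.18893736]), 'moment': array([ 0.04554834, -0.01809868, -0.05529581]), 'opening': 1.0029376029601536}
top [[0.017, 0.995, -0.102, 0.316], [-1.0, 0.019, 0.014, 0.039], [0.016, 0.102, 0.995, 1.125], [0.0, 0.0, 0.0, 1.0]] [[393.3, 0.0, 273.7], [0.0, 393.3, 206.3], [0.0, 0.0, 1.0]] [-0.07281521  0.          0.          0.          0.        ] 0.9959056122448979
side [[-0.981, 0.105, -0.165, 0.189], [-0.194, -0.425, 0.884, 1.155], [0.022, 0.899, 0.437, 0.632], [0.0, 0.0, 0.0, 1.0]] [[426.1, 0.0, 280.1], [0.0, 426.1, 212.8], [0.0, 0.0, 1.0]] [-0.04238799  0.          0.          0.          0.        ] 0.9602551020408163
```

View pics/top0.png

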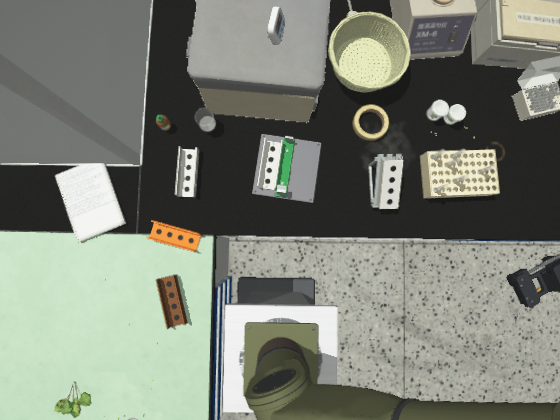

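View pics/side0.png

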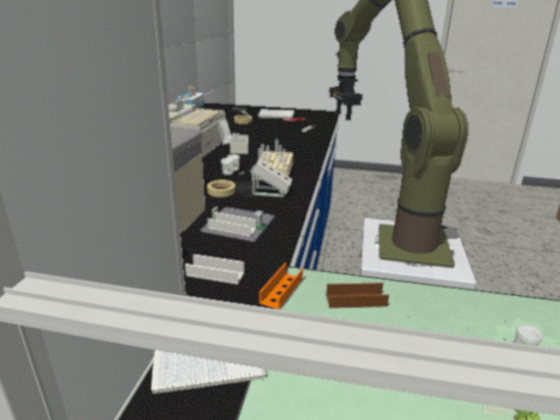

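The top view shows the loose open-up gutter at (187,172), and the cradle at (287,168) with the screwed gutter on its left. The drainer with the upside-down gutter is at (388,181), the beaker at (206,120), the dropper at (163,122) and the tape at (371,121). Next I'll measure them.

```bash
cat > m.py <<'E'
from h import *
im,d=[np.load('pics/top0.npz')[k] for k in('im','d')]
P=cloud('top',d); np.save('pics/P.npy',P)
def seg(name,u0,v0,u1,v1,f):
    Q=P[v0:v1,u0:u1].reshape(-1,3);C=im[v0:v1,u0:u1].reshape(-1,3).astype(int)
    m=f(Q,C);q=Q[m];r=cv2.minAreaRect(q[:,:2].astype(np.float32))
    print(name,m.sum(),'rect',np.round(r[0],4),np.round(r[1],4),round(r[2],2),'z',np.percentile(q[:,2],[5,50,95]).round(4)); return q
grn=lambda Q,C:(C[:,1]>C[:,0]+40)&(C[:,1]>C[:,2]+30)
print('bench',np.median(P[200:225,215:245,2]))
seg('land',240,130,330,210,grn)
seg('base',240,125,330,210,lambda Q,C:(Q[:,2]>.004)&(Q[:,2]<.06))
seg('fixrim',240,125,285,210,lambda Q,C:(Q[:,2]>.034)&(Q[:,2]<.05)&(C.min(1)>150))
seg('up',165,140,210,205,lambda Q,C:(Q[:,2]>.008)&(Q[:,2]<.05))
q=seg('down',365,145,412,215,lambda Q,C:(C.min(1)>140)&(Q[:,2]>.02))
A=np.c_[q[:,:2],np.ones(len(q))]
for _ in range(4):
    c=np.linalg.lstsq(A,q[:,2],rcond=None)[0];r=q[:,2]-A@c;k=abs(r)<.006;print(c,k.sum());A,q=A[k],q[k]
g=im[115:220,130:420,::-1]
cv2.imwrite('pics/c1.png',np.hstack([cv2.resize(im[120:220,235:335,::-1],(400,400),interpolation=2),cv2.resize(im[130:230,340:440,::-1],(400,400),interpolation=2)]))
for u,v in[(150,205),(206,120),(163,122),(371,121)]:print(u,v,P[v,u].round(3))
E
python3 m.py
```

```text
bench -0.0012091462533113662
land 502 rect [0.4731 0.0049] [0.0327 0.3203] 82.46 z [0.0118 0.0151 0.0185]
base 3644 rect [ 0.5536 -0.0072] [0.2365 0.2561] 1.35 z [0.0048 0.0092 0.0405]
fixrim 142 rect [0.5501 0.0382] [0.0519 0.138 ] 82.49 z [0.0373 0.041  0.0442]
up 311 rect [0.5248 0.2737] [0.053  0.1413] 86.72 z [0.0096 0.0293 0.0359]
down 1134 rect [ 0.4523 -0.1389] [0.1526 0.4219] 17.5 z [0.0365 0.083  0.1159]
[0.13463367 1.58120854 0.46571612] 130
[0.15638118 1.44649549 0.41683058] 124
[0.16966867 1.39310879 0.39518626] 123
[0.1745595  1.37872468 0.38875017] 123
150 205 [0.429 0.38  0.   ]
206 120 [0.683 0.227 0.003]
163 122 [0.659 0.34  0.052]
371 121 [ 0.691 -0.261  0.002]
```

View pics/c1.png

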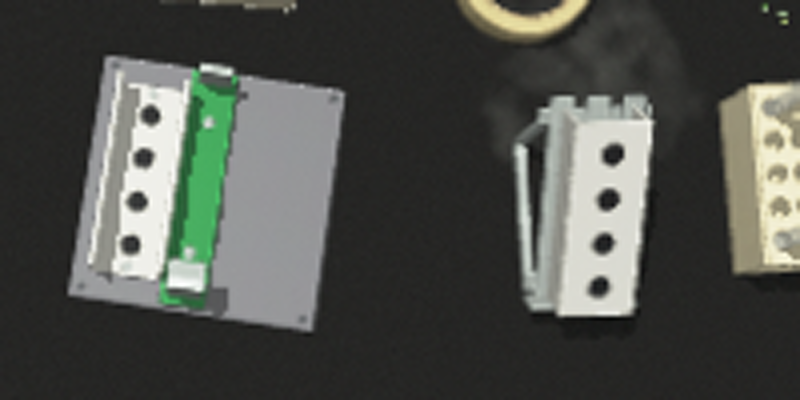

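```bash
cat > m2.py <<'E'
from h import *
im=np.load('pics/top0.npz')['im'];P=np.load('pics/P.npy')
def seg(name,u0,v0,u1,v1,f):
    Q=P[v0:v1,u0:u1];C=im[v0:v1,u0:u1].astype(int)
    m=f(Q,C).astype(np.uint8)
    n,l,st,_=cv2.connectedComponentsWithStats(m);m=l==1+np.argmax(st[1:,4])
    q=Q[m];r=cv2.minAreaRect(q[:,:2].astype(np.float32))
    print(name,m.sum(),'rect',np.round(r[0],4),np.round(r[1],4),round(r[2],2),'z',np.percentile(q[:,2],[5,50,95]).round(4)); return q
grn=lambda Q,C:(C[...,1]>C[...,0]+40)&(C[...,1]>C[...,2]+30)
seg('land',250,130,305,205,grn)
seg('base',245,130,325,206,lambda Q,C:(Q[...,2]>.0045)&(Q[...,2]<.06)&(C.max(2)>70))
seg('up',165,140,210,205,lambda Q,C:(Q[...,2]>-.004)&(Q[...,2]<.05)&(C.max(2)>70))
q=seg('down',378,150,405,212,lambda Q,C:(C.min(2)>205))
c=q.mean(0);U,S,V=np.linalg.svd(q-c);print('c',c,'V',V.round(3).tolist(),S)
k=abs((q-c)@V[2])<.005;q=q[k];c=q.mean(0);U,S,V=np.linalg.svd(q-c);print(k.sum(),'c',c,V.round(3).tolist())
x=V[0];x=x*np.sign(x[0]);n=V[2]*np.sign(V[2][2]);y=np.cross(n,x)
a=(q-c)@np.c_[x,y]
r=cv2.minAreaRect(a.astype(np.float32));print('inplane',r)
ctr=c+r[0][0]*x+r[0][1]*y;print('backctr',ctr,'gcentre',ctr-.017*n,'n',n,'x',x)
for u,v in[(206,112),(206,120),(163,122),(360,121),(371,105),(378,165)]:print(u,v,P[v,u].round(3))
for v in range(155,210,6):print(P[v,392].round(3),P[v,384].round(3),im[v,384])
E
python3 m2.py
```

```text
land 471 rect [0.4729 0.0035] [0.0326 0.32  ] 82.95 z [0.0116 0.0151 0.0184]
base 3445 rect [ 0.5442 -0.0116] [0.1779 0.1793] 82.55 z [0.0053 0.0094 0.0408]
up 985 rect [0.5289 0.2788] [0.0643 0.1487] 86.99 z [-0.0009  0.004   0.0339]
down 673 rect [ 0.4364 -0.1351] [0.1227 0.4057] 17.75 z [0.053  0.087  0.1167]
c [ 0.48931201 -0.2891146   0.09261943] V [[-0.074, 0.301, 0.951], [0.986, -0.123, 0.116], [0.152, 0.946, -0.288]] [2.23900067 0.96652858 0.37356013]
81 c [ 0.4940835  -0.29111314  0.08878498] [[-0.868, -0.008, -0.496], [-0.103, 0.981, 0.165], [0.486, 0.194, -0.852]]
inplane ((-0.006068725138902664, 9.88389365375042e-05), (0.011681078001856804, 0.13604068756103516), 89.36703491210938)
backctr [ 0.48880562 -0.29106492  0.08578817] gcentre [ 0.49706264 -0.28776411  0.07129933] n [-0.48570672 -0.19416556  0.85228441] x [0.86800298 0.00803056 0.49649405]
206 112 [0.698 0.224 0.03 ]
206 120 [0.683 0.227 0.003]
163 122 [0.659 0.34  0.052]
360 121 [ 0.691 -0.228  0.001]
371 105 [ 0.732 -0.256  0.025]
378 165 [ 0.543 -0.259  0.077]
[ 0.59  -0.323 -0.   ] [ 0.589 -0.299  0.001] [61 62 58]
[ 0.545 -0.285  0.117] [ 0.545 -0.263  0.117] [191 192 181]
[ 0.531 -0.287  0.109] [ 0.53  -0.265  0.11 ] [218 217 209]
[ 0.516 -0.288  0.105] [ 0.516 -0.268  0.099] [220 219 211]
[ 0.502 -0.292  0.093] [ 0.501 -0.27   0.094] [219 219 210]
[ 0.487 -0.294  0.085] [ 0.486 -0.272  0.085] [219 219 210]
[ 0.472 -0.297  0.075] [ 0.471 -0.275  0.075] [218 219 210]
[ 0.457 -0.3    0.064] [ 0.457 -0.278  0.063] [218 218 209]
[ 0.441 -0.302  0.058] [ 0.44  -0.279  0.058] [219 219 210]
[0.316 0.039 1.125] [ 0.429 -0.296  0.003] [39 39 38]
```

```bash
cat > p.py <<'E'
from h import *
from scipy.spatial.transform import Rotation as Ro, Slerp
def rot(yaw,pitch=0):  # tool x at yaw (deg); tool z down; pitch: gutter far end up (deg), gutter x = yaw-90
    g=Ro.from_euler('ZY',[yaw-90,-pitch],degrees=True).as_matrix()
    return Ro.from_matrix(np.c_[g[:,1],g[:,0],-g[:,2]])
def plan(stops,dec=3,step=.058,ang=10.,mul=1.0):
    s=get_state();p=np.array(s['tool_pos']);r=Ro.from_quat(s['eef_rot'])
    for P,T in stops:
        P=np.array(P);n=int(np.ceil(max(np.linalg.norm(P-p)/step,np.degrees((r.inv()*T).magnitude())/ang,1)))
        sl=Slerp([0,1],Ro.concatenate([r,T]));print('stop',P.round(4),n)
        for i in range(n):
            r0=sl(i/n);d=r0.inv().apply((P-p)/n)/.8;w=(r0.inv()*sl((i+1)/n)).as_rotvec()/np.pi
            print('  ',np.round(d,dec).tolist(),np.round(w,dec).tolist())
        p,r=P,T
def st():
    s=get_state();r=Ro.from_quat(s['eef_rot']);M=r.as_matrix()
    print('t',round(s['clock'],2),'p',s['tool_pos'].round(4),'yaw',np.degrees(np.arctan2(M[1,0],M[0,0])).round(2),'z',M[:,2].round(3),'F',s['contact_force'].round(1),'open',round(s['opening'],3),'q',s['q'].round(2))
E
cat > m3.py <<'E'
from h import *
im=np.load('pics/top0.npz')['im'];P=np.load('pics/P.npy');d=np.load('pics/top0.npz')['d']
Q=P[150:212,376:408].reshape(-1,3);C=im[150:212,376:408].reshape(-1,3).astype(int)
m=(C.min(1)>200)&(d[150:212,376:408].ravel()>0);q=Q[m]
c=np.median(q,0);n=np.array([-.5,-.06,.86]);n/=np.linalg.norm(n)
for _ in range(6):
    k=abs((q-c)@n)<.006;c=q[k].mean(0);V=np.linalg.svd(q[k]-c)[2];n=V[2]*np.sign(V[2][2])
q=q[k];x=V[0]*np.sign(V[0][0]);y=np.cross(n,x);a=np.c_[(q-c)@x,(q-c)@y]
r=cv2.minAreaRect(a.astype(np.float32));b=c+r[0][0]*x+r[0][1]*y
t=np.radians(r[2] if r[2]<45 else r[2]-90);x=np.cos(t)*x+np.sin(t)*y
print(k.sum(),r,'back',b.round(4),'n',n.round(3),'x',x.round(3),'yaw',np.degrees(np.arctan2(x[1],x[0])),'pitch',np.degrees(np.arcsin(x[2])),'centre',(b-.017*n).round(4))
E
python3 m3.py; python3 - <<'E'
from p import *
st();plan([((.50,-.2,.24),rot(10)),((.53,.15,.22),rot(70)),((.525,.274,.15),rot(86.7))],2)
E
```

```text
684 ((-0.003295816481113434, -0.0003871992230415344), (0.14113079011440277, 0.04977206140756607), 0.2515805959701538) back [ 0.4876 -0.2914  0.0849] n [-0.496 -0.031  0.868] x [0.867 0.045 0.497] yaw 2.958781526855026 pitch 29.77768769925655 centre [ 0.4961 -0.2909  0.0701]
t 0.1 p [ 0.267  -0.5645  0.238 ] yaw -64.68 z [-0.001  0.001 -1.   ] F [ 0.4 -0.1  0.6] open 1.0 q [ 1.16  0.69 -0.19  1.57  0.16  0.9  -0.22]
stop [ 0.5  -0.2   0.24] 8
   [-0.04, -0.06, -0.0] [-0.0, 0.0, -0.05]
   [-0.03, -0.06, -0.0] [-0.0, 0.0, -0.05]
   [-0.02, -0.07, -0.0] [-0.0, 0.0, -0.05]
   [-0.0, -0.07, -0.0] [-0.0, 0.0, -0.05]
   [0.01, -0.07, -0.0] [-0.0, 0.0, -0.05]
   [0.02, -0.07, -0.0] [-0.0, 0.0, -0.05]
   [0.03, -0.06, -0.0] [-0.0, 0.0, -0.05]
   [0.04, -0.06, -0.0] [-0.0, 0.0, -0.05]
stop [0.53 0.15 0.22] 7
   [0.02, -0.06, 0.0] [0.0, 0.0, -0.05]
   [0.02, -0.06, 0.0] [0.0, 0.0, -0.05]
   [0.03, -0.05, 0.0] [0.0, 0.0, -0.05]
   [0.04, -0.05, 0.0] [0.0, 0.0, -0.05]
   [0.05, -0.04, 0.0] [0.0, 0.0, -0.05]
   [0.05, -0.03, 0.0] [0.0, 0.0, -0.05]
   [0.06, -0.03, 0.0] [0.0, 0.0, -0.05]
stop [0.525 0.274 0.15 ] 3
   [0.05, -0.02, 0.03] [0.0, 0.0, -0.03]
   [0.05, -0.01, 0.03] [0.0, 0.0, -0.03]
   [0.05, -0.01, 0.03] [0.0, 0.0, -0.03]
```

Request:
{"api": "apply_moves", "payload": {
  "series": [
    {"x": -0.04, "y": -0.06, "wz": -0.05},
    {"x": -0.03, "y": -0.06, "wz": -0.05},
    {"x": -0.02, "y": -0.07, "wz": -0.05},
    {"y": -0.07, "wz": -0.05},
    {"x": 0.01, "y": -0.07, "wz": -0.05},
    {"x": 0.02, "y": -0.07, "wz": -0.05},
    {"x": 0.03, "y": -0.06, "wz": -0.05},
    {"x": 0.04, "y": -0.06, "wz": -0.05}
  ]
}}

```text
schema error: expected keys x, y, z, wx, wy, wz, fingers
```

```bash
python3 - <<'E'
from p import *
st();plan([((.53,.15,.22),rot(70)),((.525,.274,.13),rot(86.7))],2)
E
```

```text
t 0.1 p [ 0.267  -0.5645  0.238 ] yaw -64.68 z [-0.001  0.001 -1.   ] F [ 0.4 -0.1  0.6] open 1.0 q [ 1.16  0.69 -0.19  1.57  0.16  0.9  -0.22]
stop [0.53 0.15 0.22] 14
   [-0.05, -0.05, 0.0] [-0.0, 0.0, -0.05]
   [-0.04, -0.06, 0.0] [-0.0, 0.0, -0.05]
   [-0.03, -0.06, 0.0] [-0.0, 0.0, -0.05]
   [-0.02, -0.07, 0.0] [-0.0, 0.0, -0.05]
   [-0.01, -0.07, 0.0] [-0.0, 0.0, -0.05]
   [0.0, -0.07, 0.0] [-0.0, 0.0, -0.05]
   [0.02, -0.07, 0.0] [-0.0, 0.0, -0.05]
   [0.03, -0.06, 0.0] [-0.0, 0.0, -0.05]
   [0.04, -0.06, 0.0] [-0.0, 0.0, -0.05]
   [0.05, -0.05, 0.0] [-0.0, 0.0, -0.05]
   [0.05, -0.04, 0.0] [-0.0, 0.0, -0.05]
   [0.06, -0.03, 0.0] [-0.0, 0.0, -0.05]
   [0.06, -0.02, 0.0] [-0.0, 0.0, -0.05]
   [0.07, -0.01, 0.0] [-0.0, 0.0, -0.05]
stop [0.525 0.274 0.13 ] 3
   [0.05, -0.02, 0.04] [0.0, 0.0, -0.03]
   [0.05, -0.01, 0.04] [0.0, 0.0, -0.03]
   [0.05, -0.01, 0.04] [0.0, 0.0, -0.03]
```

Request:
{"api": "apply_moves", "payload": {
  "series": [
    {"x": -0.04, "y": -0.06, "z": 0, "wx": 0, "wy": 0, "wz": -0.05, "fingers": 1},
    {"x": -0.03, "y": -0.06, "z": 0, "wx": 0, "wy": 0, "wz": -0.05, "fingers": 1},
    {"x": -0.02, "y": -0.07, "z": 0, "wx": 0, "wy": 0, "wz": -0.05, "fingers": 1},
    {"x": 0, "y": -0.07, "z": 0, "wx": 0, "wy": 0, "wz": -0.05, "fingers": 1},
    {"x": 0.01, "y": -0.07, "z": 0, "wx": 0, "wy": 0, "wz": -0.05, "fingers": 1},
    {"x": 0.02, "y": -0.07, "z": 0, "wx": 0, "wy": 0, "wz": -0.05, "fingers": 1},
    {"x": 0.03, "y": -0.06, "z": 0, "wx": 0, "wy": 0, "wz": -0.05, "fingers": 1},
    {"x": 0.04, "y": -0.06, "z": 0, "wx": 0, "wy": 0, "wz": -0.05, "fingers": 1}
  ]
}}

```text
clock: 1.1
tool_pos: [0.5178, -0.1824, 0.2344]
eef_rot: [0.997, 0.078, -0.003, 0.0]
contact_force: [0.6, -0.3, 0.0]
opening: 0.998
```

```bash
python3 - <<'E'
from p import *
st();plan([((.53,.15,.22),rot(70)),((.525,.274,.13),rot(86.7))],2)
E
```

```text
t 1.1 p [ 0.5178 -0.1824  0.2344] yaw 8.94 z [-0.006 -0.001 -1.   ] F [ 0.6 -0.3  0. ] open 0.998 q [ 0.57  0.63 -0.52  1.79  0.41  0.84  0.  ]
stop [0.53 0.15 0.22] 7
   [0.01, -0.06, 0.0] [-0.0, 0.0, -0.05]
   [0.02, -0.06, 0.0] [-0.0, 0.0, -0.05]
   [0.03, -0.05, 0.0] [-0.0, 0.0, -0.05]
   [0.04, -0.05, 0.0] [-0.0, 0.0, -0.05]
   [0.04, -0.04, 0.0] [-0.0, 0.0, -0.05]
   [0.05, -0.03, 0.0] [-0.0, 0.0, -0.05]
   [0.05, -0.03, 0.0] [-0.0, 0.0, -0.05]
stop [0.525 0.274 0.13 ] 3
   [0.05, -0.02, 0.04] [0.0, 0.0, -0.03]
   [0.05, -0.01, 0.04] [0.0, 0.0, -0.03]
   [0.05, -0.01, 0.04] [0.0, 0.0, -0.03]
```

Request:
{"api": "apply_moves", "payload": {
  "series": [
    {"x": 0.01, "y": -0.06, "z": 0, "wx": 0, "wy": 0, "wz": -0.05, "fingers": 1},
    {"x": 0.02, "y": -0.06, "z": 0, "wx": 0, "wy": 0, "wz": -0.05, "fingers": 1},
    {"x": 0.03, "y": -0.05, "z": 0, "wx": 0, "wy": 0, "wz": -0.05, "fingers": 1},
    {"x": 0.04, "y": -0.05, "z": 0, "wx": 0, "wy": 0, "wz": -0.05, "fingers": 1},
    {"x": 0.04, "y": -0.04, "z": 0, "wx": 0, "wy": 0, "wz": -0.05, "fingers": 1},
    {"x": 0.05, "y": -0.03, "z": 0, "wx": 0, "wy": 0, "wz": -0.05, "fingers": 1},
    {"x": 0.05, "y": -0.03, "z": 0, "wx": 0, "wy": 0, "wz": -0.05, "fingers": 1},
    {"x": 0.05, "y": -0.02, "z": 0.04, "wx": 0, "wy": 0, "wz": -0.03, "fingers": 1}
  ]
}}

```text
clock: 2.1
tool_pos: [0.5179, 0.2091, 0.2017]
eef_rot: [0.768, 0.64, -0.0, -0.001]
contact_force: [0.4, -0.6, 0.1]
opening: 1.002
```

```bash
python3 - <<'E'
from p import *
st();plan([((.525,.274,.10),rot(86.7))],3)
E
```

```text
t 2.1 p [0.5179 0.2091 0.2017] yaw 79.61 z [-0.002  0.002 -1.   ] F [ 0.4 -0.6  0.1] open 1.002 q [-0.01  0.76 -0.79  1.79  0.67  0.89  0.27]
stop [0.525 0.274 0.1  ] 3
   [0.027, -0.002, 0.042] [-0.0, -0.0, -0.013]
   [0.027, -0.001, 0.042] [-0.0, -0.0, -0.013]
   [0.027, 0.0, 0.042] [-0.0, -0.0, -0.013]
```

Request:
{"api": "apply_moves", "payload": {
  "series": [
    {"x": 0.027, "y": -0.002, "z": 0.042, "wx": 0, "wy": 0, "wz": -0.013, "fingers": 1},
    {"x": 0.027, "y": -0.001, "z": 0.042, "wx": 0, "wy": 0, "wz": -0.013, "fingers": 1},
    {"x": 0.027, "y": 0, "z": 0.042, "wx": 0, "wy": 0, "wz": -0.013, "fingers": 1},
    {"x": 0, "y": 0, "z": 0, "wx": 0, "wy": 0, "wz": 0, "fingers": 1}
  ]
}}

```text
clock: 2.6
tool_pos: [0.5213, 0.279, 0.0953]
eef_rot: [0.724, 0.69, -0.002, -0.003]
contact_force: [-0.1, -0.5, 0.6]
opening: 1.001
```

```bash
python3 - <<'E'
from p import *
st();plan([((.525,.274,.0115),rot(86.7))],3)
im,d=snap('top','top1');im2,d2=snap('side','side1')
cv2.imwrite('pics/c2.png',np.hstack([cv2.resize(im[130:220,150:250,::-1],(400,360),interpolation=2),cv2.resize(im2[230:300,170:260,::-1],(400,360),interpolation=2)]))
E
```

```text
t 2.6 p [0.5213 0.279  0.0953] yaw 87.24 z [-0.006  0.002 -1.   ] F [-0.1 -0.5  0.6] open 1.001 q [-0.18  0.94 -0.71  1.76  0.83  0.78  0.21]
stop [0.525  0.274  0.0115] 2
   [-0.003, 0.003, 0.052] [-0.001, -0.0, 0.002]
   [-0.003, 0.003, 0.052] [-0.001, -0.0, 0.002]
```

View pics/c2.png

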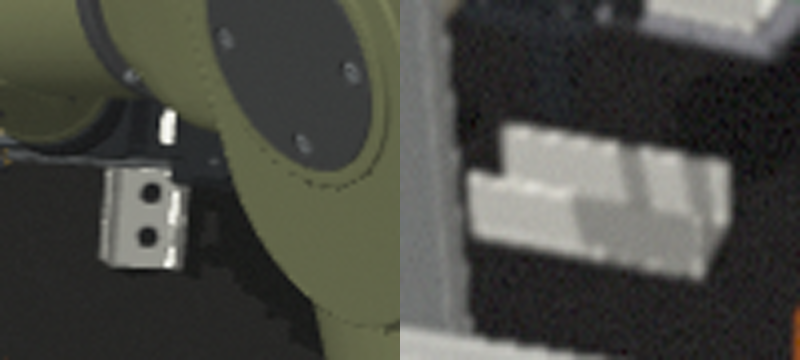

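The crop shows the open-up gutter under the gripper, nearly along x, with the jaws straddling it. I'll descend and grip.

Request:
{"api": "apply_moves", "payload": {
  "series": [
    {"x": -0.003, "y": 0.003, "z": 0.035, "wx": -0.001, "wy": 0, "wz": 0.002, "fingers": 1},
    {"x": -0.003, "y": 0.003, "z": 0.035, "wx": -0.001, "wy": 0, "wz": 0.002, "fingers": 1},
    {"x": 0, "y": 0, "z": 0.03, "wx": 0, "wy": 0, "wz": 0, "fingers": 1}
  ]
}}

```text
clock: 3.08
tool_pos: [0.5334, 0.2707, 0.0229]
eef_rot: [0.732, 0.681, 0.007, 0.003]
contact_force: [0.7, 0.2, -1.0]
opening: 0.997
```

```bash
python3 - <<'E'
from p import *
st();plan([((.525,.274,.0115),rot(86.7))],4)
E
```

```text
t 3.08 p [0.5334 0.2707 0.0229] yaw 85.89 z [ 0.015  0.005 -1.   ] F [ 0.7  0.2 -1. ] open 0.997 q [-0.21  1.03 -0.61  1.78  0.96  0.64  0.1 ]
stop [0.525  0.274  0.0115] 1
   [0.0033, -0.011, 0.0141] [0.0045, -0.0019, -0.0045]
```

Request:
{"api": "apply_moves", "payload": {
  "series": [
    {"x": 0.0033, "y": -0.011, "z": 0.0141, "wx": 0.0045, "wy": -0.0019, "wz": -0.0045, "fingers": 1},
    {"x": 0, "y": 0, "z": 0, "wx": 0, "wy": 0, "wz": 0, "fingers": 1},
    {"x": 0, "y": 0, "z": 0, "wx": 0, "wy": 0, "wz": 0, "fingers": 1}
  ]
}}

```text
clock: 3.45
tool_pos: [0.5263, 0.2725, 0.0138]
eef_rot: [0.728, 0.685, 0.001, 0.001]
contact_force: [-0.5, 0.1, -0.2]
opening: 1.0
```

```bash
python3 - <<'E'
from p import *
st();plan([((.525,.274,.0115),rot(86.7))],4)
E
```

```text
t 3.45 p [0.5263 0.2725 0.0138] yaw 86.54 z [ 0.002 -0.    -1.   ] F [-0.5  0.1 -0.2] open 1.0 q [-0.22  1.05 -0.6   1.78  0.97  0.64  0.1 ]
stop [0.525  0.274  0.0115] 1
   [0.0018, -0.0018, 0.0028] [0.0007, 0.0001, -0.0009]
```

Request:
{"api": "apply_moves", "payload": {
  "series": [
    {"x": 0.0018, "y": -0.0018, "z": 0.0028, "wx": 0, "wy": 0, "wz": 0, "fingers": 0.4},
    {"x": 0, "y": 0, "z": 0, "wx": 0, "wy": 0, "wz": 0, "fingers": -1},
    {"x": 0, "y": 0, "z": 0, "wx": 0, "wy": 0, "wz": 0, "fingers": -1},
    {"x": 0, "y": 0, "z": 0, "wx": 0, "wy": 0, "wz": 0, "fingers": -1}
  ],
  "force": 25
}}

```text
clock: 3.95
tool_pos: [0.526, 0.275, 0.0133]
eef_rot: [0.728, 0.685, 0.002, 0.001]
contact_force: [-0.5, -0.1, -1.0]
opening: 0.585
```

```bash
python3 - <<'E'
from p import *
st()
E
```

```text
t 3.95 p [0.526  0.275  0.0133] yaw 86.52 z [ 0.005  0.002 -1.   ] F [-0.5 -0.1 -1. ] open 0.585 q [-0.23  1.05 -0.6   1.78  0.97  0.64  0.09]
```

```bash
python3 - <<'E'
from p import *
plan([((.53,.25,.11),rot(86.5)),((.5386,-.0526,.11),rot(82.5))],3)
E
```

```text
stop [0.53 0.25 0.11] 2
   [-0.015, 0.004, -0.06] [0.001, -0.0, 0.0]
   [-0.015, 0.004, -0.06] [0.001, -0.0, 0.0]
stop [ 0.5386 -0.0526  0.11  ] 6
   [-0.063, 0.006, 0.0] [0.0, 0.0, 0.004]
   [-0.063, 0.006, 0.0] [0.0, 0.0, 0.004]
   [-0.063, 0.007, 0.0] [0.0, 0.0, 0.004]
   [-0.063, 0.008, 0.0] [0.0, 0.0, 0.004]
   [-0.062, 0.009, 0.0] [0.0, 0.0, 0.004]
   [-0.062, 0.009, 0.0] [0.0, 0.0, 0.004]
```

Request:
{"api": "apply_moves", "payload": {
  "series": [
    {"x": 0, "y": 0, "z": -0.03, "wx": 0.001, "wy": 0, "wz": 0, "fingers": -1},
    {"x": -0.015, "y": 0.004, "z": -0.06, "wx": 0, "wy": 0, "wz": 0, "fingers": -1},
    {"x": -0.05, "y": 0.006, "z": -0.03, "wx": 0, "wy": 0, "wz": 0.004, "fingers": -1},
    {"x": -0.063, "y": 0.006, "z": 0, "wx": 0, "wy": 0, "wz": 0.004, "fingers": -1},
    {"x": -0.063, "y": 0.007, "z": 0, "wx": 0, "wy": 0, "wz": 0.004, "fingers": -1},
    {"x": -0.063, "y": 0.008, "z": 0, "wx": 0, "wy": 0, "wz": 0.004, "fingers": -1},
    {"x": -0.06, "y": 0.008, "z": 0, "wx": 0, "wy": 0, "wz": 0.004, "fingers": -1},
    {"x": -0.04, "y": 0.005, "z": 0, "wx": 0, "wy": 0, "wz": 0.002, "fingers": -1}
  ]
}}

```text
clock: 4.95
tool_pos: [0.5349, -0.0159, 0.1099]
eef_rot: [0.75, 0.661, 0.0, -0.001]
contact_force: [-0.1, -0.1, -2.6]
opening: 0.587
```

```bash
python3 - <<'E'
from p import *
st();plan([((.5386,-.0526,.07),rot(82.5))],4)
E
```

```text
t 4.95 p [ 0.5349 -0.0159  0.1099] yaw 82.78 z [-0.001  0.002 -1.   ] F [-0.1 -0.1 -2.6] open 0.587 q [ 0.36  0.86 -0.71  1.93  0.88  0.7   0.54]
stop [ 0.5386 -0.0526  0.07  ] 1
   [-0.0451, 0.0104, 0.0498] [-0.0003, -0.0007, 0.0016]
```

Request:
{"api": "apply_moves", "payload": {
  "series": [
    {"x": -0.023, "y": 0.005, "z": 0.008, "wx": 0, "wy": 0, "wz": 0.001, "fingers": -1},
    {"x": -0.023, "y": 0.005, "z": 0.008, "wx": 0, "wy": 0, "wz": 0, "fingers": -1},
    {"x": 0, "y": 0, "z": 0, "wx": 0, "wy": 0, "wz": 0, "fingers": -1},
    {"x": 0, "y": 0, "z": 0, "wx": 0, "wy": 0, "wz": 0, "fingers": -1}
  ]
}}

```text
clock: 5.45
tool_pos: [0.5379, -0.0552, 0.0954]
eef_rot: [0.752, 0.659, 0.0, -0.002]
contact_force: [-0.2, 0.1, -0.6]
opening: 0.587
```

```bash
python3 - <<'E'
from p import *
st();plan([((.5386,-.0526,.03),rot(82.5))],4)
im,d=snap('top','top2');im2,d2=snap('side','side2')
cv2.imwrite('pics/c3.png',np.hstack([cv2.resize(im[125:215,235:335,::-1],(400,360),interpolation=2),cv2.resize(im2[160:250,180:280,::-1],(400,360),interpolation=2)]))
E
```

```text
t 5.45 p [ 0.5379 -0.0552  0.0954] yaw 82.52 z [-0.002  0.003 -1.   ] F [-0.2  0.1 -0.6] open 0.587 q [ 0.42  0.89 -0.7   1.92  0.9   0.69  0.6 ]
stop [ 0.5386 -0.0526  0.03  ] 2
   [0.0016, 0.0003, 0.0409] [-0.0004, -0.0005, 0.0]
   [0.0016, 0.0002, 0.0409] [-0.0004, -0.0005, 0.0]
```

View pics/c3.png

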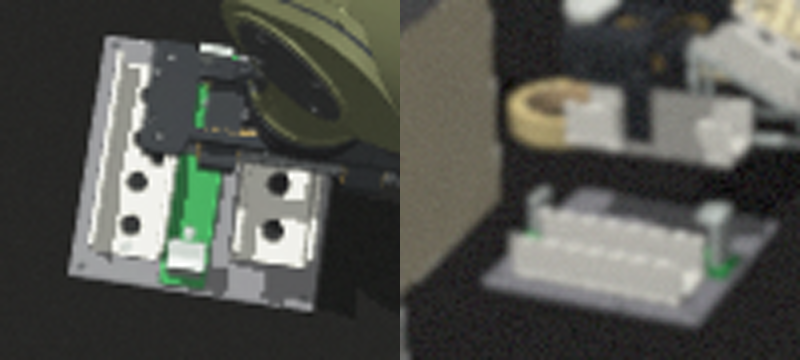

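Request:
{"api": "apply_moves", "payload": {
  "series": [
    {"x": 0.001, "y": 0, "z": 0.027, "wx": 0, "wy": 0, "wz": 0, "fingers": -1},
    {"x": 0.001, "y": 0, "z": 0.027, "wx": 0, "wy": 0, "wz": 0, "fingers": -1},
    {"x": 0.001, "y": 0, "z": 0.022, "wx": 0, "wy": 0, "wz": 0, "fingers": -1},
    {"x": 0, "y": 0, "z": 0, "wx": 0, "wy": 0, "wz": 0, "fingers": -1},
    {"x": 0, "y": 0, "z": 0, "wx": 0, "wy": 0, "wz": 0, "fingers": -1}
  ]
}}

```text
clock: 6.18
tool_pos: [0.5403, -0.0467, 0.0354]
eef_rot: [0.749, 0.662, 0.003, -0.001]
contact_force: [-0.4, -0.3, -1.6]
opening: 0.593
```

```bash
cat >> p.py <<'E'
O=np.array([.545,-.004,0]);RC=Ro.from_euler('z',-7.5,degrees=True)
def cr(p): return RC.inv().apply(np.array(p)-O)
def w(x,y,z): return O+RC.apply([x,y,z])
E
python3 - <<'E'
from p import *
st();print(cr(get_state()['tool_pos']));plan([(w(0,-.049,.0225),rot(82.5))],4)
E
```

```text
t 6.17 p [ 0.5403 -0.0467  0.0354] yaw 82.98 z [ 0.003  0.006 -1.   ] F [-0.4 -0.3 -1.6] open 0.593 q [ 0.36  0.98 -0.61  1.93  1.03  0.58  0.48]
[ 0.0009514  -0.0429253   0.03539517]
stop [ 0.5386 -0.0526  0.0225] 1
   [-0.0077, -0.0013, 0.0161] [0.0006, -0.0021, 0.0027]
```

Request:
{"api": "apply_moves", "payload": {
  "series": [
    {"x": -0.0085, "y": -0.0013, "z": 0, "wx": 0, "wy": -0.002, "wz": 0.0027, "fingers": -1},
    {"x": 0, "y": 0, "z": 0, "wx": 0, "wy": 0, "wz": 0, "fingers": -1},
    {"x": 0, "y": 0, "z": 0.006, "wx": 0, "wy": 0, "wz": 0, "fingers": -1},
    {"x": 0, "y": 0, "z": 0, "wx": 0, "wy": 0, "wz": 0, "fingers": -1}
  ]
}}

```text
clock: 6.68
tool_pos: [0.5394, -0.0539, 0.0321]
eef_rot: [0.752, 0.659, 0.002, 0.002]
contact_force: [-1.4, -1.0, -1.5]
opening: 0.586
```

```bash
python3 - <<'E'
from p import *
st();print(cr(get_state()['tool_pos']));plan([(w(0,-.049,.0225),rot(82.5))],4)
E
```

```text
t 6.67 p [ 0.5394 -0.0539  0.0321] yaw 82.43 z [ 0.005 -0.001 -1.   ] F [-1.4 -1.  -1.5] open 0.586 q [ 0.36  0.98 -0.59  1.94  1.05  0.57  0.47]
[ 0.00100468 -0.05022477  0.03206143]
stop [ 0.5386 -0.0526  0.0225] 1
   [0.0015, -0.0013, 0.0119] [0.0015, -0.0, -0.0004]
```

Request:
{"api": "apply_moves", "payload": {
  "series": [
    {"x": 0, "y": -0.001, "z": 0.006, "wx": 0.0015, "wy": 0, "wz": 0, "fingers": -1},
    {"x": 0, "y": 0, "z": 0.005, "wx": 0, "wy": 0, "wz": 0, "fingers": -1},
    {"x": 0, "y": 0, "z": 0.002, "wx": 0, "wy": 0, "wz": 0, "fingers": -1},
    {"x": 0, "y": 0, "z": 0, "wx": 0, "wy": 0, "wz": 0, "fingers": -1}
  ]
}}

```text
clock: 7.18
tool_pos: [0.5386, -0.0536, 0.0213]
eef_rot: [0.752, 0.659, -0.0, 0.0]
contact_force: [-0.8, -0.8, 0.9]
opening: 0.588
```

```bash
python3 - <<'E'
from p import *
st();print(cr(get_state()['tool_pos']));plan([(w(0,-.0425,.0215),rot(82.5))],4)
E
```

```text
t 7.17 p [ 0.5386 -0.0536  0.0213] yaw 82.44 z [-0. -0. -1.] F [-0.8 -0.8  0.9] open 0.588 q [ 0.35  1.   -0.58  1.94  1.06  0.55  0.46]
[ 0.00011756 -0.05006219  0.0213427 ]
stop [ 0.5395 -0.0461  0.0215] 1
   [0.0095, -0.0002, -0.0002] [-0.0, 0.0001, -0.0003]
```

Request:
{"api": "apply_moves", "payload": {
  "series": [
    {"x": 0.003, "y": 0, "z": 0, "wx": 0, "wy": 0, "wz": 0, "fingers": -1},
    {"x": 0.003, "y": 0, "z": 0, "wx": 0, "wy": 0, "wz": 0, "fingers": -1},
    {"x": 0.002, "y": 0, "z": 0, "wx": 0, "wy": 0, "wz": 0, "fingers": -1}
  ]
}}

```text
clock: 7.55
tool_pos: [0.5398, -0.0476, 0.0214]
eef_rot: [0.752, 0.659, -0.0, 0.001]
contact_force: [-1.4, -0.7, 0.9]
opening: 0.59
```

```bash
python3 - <<'E'
from p import *
st();print(cr(get_state()['tool_pos']))
E
```

```text
t 7.55 p [ 0.5398 -0.0476  0.0214] yaw 82.4 z [ 0.    -0.001 -1.   ] F [-1.4 -0.7  0.9] open 0.59 q [ 0.34  1.   -0.58  1.94  1.06  0.55  0.45]
[ 0.00049922 -0.04393442  0.02138113]
```

Request:
{"api": "apply_moves", "payload": {
  "series": [
    {"x": 0.002, "y": 0, "z": 0, "wx": 0, "wy": 0, "wz": 0, "fingers": -1},
    {"x": 0.002, "y": 0, "z": 0, "wx": 0, "wy": 0, "wz": 0, "fingers": -1}
  ]
}}

```text
clock: 7.8
tool_pos: [0.5401, -0.0454, 0.0214]
eef_rot: [0.753, 0.658, -0.001, 0.001]
contact_force: [-1.9, -4.0, 3.4]
opening: 0.586
```

```bash
python3 - <<'E'
from p import *
st();print(cr(get_state()['tool_pos']))
E
```

```text
t 7.8 p [ 0.5401 -0.0454  0.0214] yaw 82.35 z [-0.    -0.003 -1.   ] F [-1.9 -4.   3.4] open 0.586 q [ 0.33  1.   -0.58  1.93  1.06  0.56  0.44]
[ 0.000529   -0.04163985  0.02139876]
```

Request:
{"api": "apply_moves", "payload": {
  "series": [
    {"x": 0.003, "y": 0, "z": 0, "wx": 0, "wy": 0, "wz": 0, "fingers": -1},
    {"x": 0.003, "y": 0, "z": 0, "wx": 0, "wy": 0, "wz": 0, "fingers": -1}
  ]
}}

```text
clock: 8.05
tool_pos: [0.54, -0.0449, 0.0216]
eef_rot: [0.754, 0.657, -0.004, 0.003]
contact_force: [-0.4, -5.2, 4.6]
opening: 0.592
```

```bash
python3 - <<'E'
from p import *
st();print(cr(get_state()['tool_pos']))
E
```

```text
t 8.05 p [ 0.54   -0.0449  0.0216] yaw 82.13 z [-0.002 -0.011 -1.   ] F [-0.4 -5.2  4.6] open 0.592 q [ 0.32  0.99 -0.57  1.93  1.06  0.56  0.43]
[ 0.00040189 -0.04124367  0.02160512]
```

Request:
{"api": "apply_moves", "payload": {
  "series": [
    {"x": 0, "y": 0, "z": 0, "wx": 0, "wy": 0, "wz": 0, "fingers": 0.45},
    {"x": 0, "y": 0, "z": 0, "wx": 0, "wy": 0, "wz": 0, "fingers": 0.45},
    {"x": 0, "y": 0, "z": -0.02, "wx": 0, "wy": 0, "wz": 0, "fingers": 0.45},
    {"x": 0, "y": 0, "z": -0.05, "wx": 0, "wy": 0, "wz": 0, "fingers": 0.45},
    {"x": 0, "y": 0, "z": -0.06, "wx": 0, "wy": 0, "wz": 0, "fingers": 1},
    {"x": 0, "y": 0, "z": -0.06, "wx": 0, "wy": 0, "wz": 0, "fingers": 1}
  ]
}}

```text
clock: 8.8
tool_pos: [0.5387, -0.0394, 0.1775]
eef_rot: [0.752, 0.659, -0.004, -0.001]
contact_force: [0.2, 0.3, -0.0]
opening: 0.929
```

```bash
python3 - <<'E'
from p import *
st();C=np.array([.4961,-.2909,.0701]);R=rot(93,30);M=R.as_matrix()
# TCP 22mm below back (gutter z=17 -> -5)
t=C-M[:,2]*(-.006);print('tcp',t)
a=t-M[:,2]*.09
print(M.round(3));plan([((.46,-.2,.20),rot(93,20)),(a,R)],3)
E
```

```text
t 8.8 p [ 0.5387 -0.0394  0.1775] yaw 82.48 z [-0.007 -0.004 -1.   ] F [ 0.2  0.3 -0. ] open 0.929 q [ 0.45  0.78 -0.8   1.86  0.74  0.84  0.7 ]
tcp [ 0.49909589 -0.29074299  0.06490385]
[[-0.052  0.865  0.499]
 [ 0.999  0.045  0.026]
 [-0.     0.5   -0.866]]
stop [ 0.46 -0.2   0.2 ] 4
   [-0.053, -0.018, -0.007] [-0.028, 0.003, -0.014]
   [-0.052, -0.02, -0.009] [-0.028, 0.003, -0.014]
   [-0.051, -0.021, -0.011] [-0.028, 0.003, -0.014]
   [-0.05, -0.022, -0.013] [-0.028, 0.003, -0.014]
stop [ 0.4542 -0.2931  0.1428] 2
   [-0.058, -0.019, 0.031] [-0.028, 0.0, -0.0]
   [-0.058, -0.021, 0.03] [-0.028, -0.0, 0.0]
```

Request:
{"api": "apply_moves", "payload": {
  "series": [
    {"x": -0.053, "y": -0.018, "z": -0.007, "wx": -0.028, "wy": 0.003, "wz": -0.014, "fingers": 1},
    {"x": -0.052, "y": -0.02, "z": -0.009, "wx": -0.028, "wy": 0.003, "wz": -0.014, "fingers": 1},
    {"x": -0.051, "y": -0.021, "z": -0.011, "wx": -0.028, "wy": 0.003, "wz": -0.014, "fingers": 1},
    {"x": -0.05, "y": -0.022, "z": -0.013, "wx": -0.028, "wy": 0.003, "wz": -0.014, "fingers": 1},
    {"x": -0.04, "y": -0.01, "z": 0, "wx": -0.028, "wy": 0, "wz": 0, "fingers": 1},
    {"x": 0, "y": 0, "z": 0, "wx": 0, "wy": 0, "wz": 0, "fingers": 1}
  ]
}}

```text
clock: 9.55
tool_pos: [0.4526, -0.2264, 0.201]
eef_rot: [0.673, 0.711, 0.15, 0.141]
contact_force: [0.7, 1.2, 0.3]
opening: 1.001
```

```bash
python3 - <<'E'
from p import *
st();im,d=snap('top','top3');im2,d2=snap('side','side3')
C=np.array([.4961,-.2909,.0701]);R=rot(93,30);M=R.as_matrix()
plan([(C+M[:,2]*(.006-.08),R)],3)
cv2.imwrite('pics/c4.png',np.hstack([cv2.resize(im[125:215,235:335,::-1],(400,360),interpolation=2),cv2.resize(im[125:215,330:430,::-1],(400,360),interpolation=2)]))
E
```

```text
t 9.55 p [ 0.4526 -0.2264  0.201 ] yaw 93.16 z [ 0.403  0.023 -0.915] F [0.7 1.2 0.3] open 1.001 q [ 1.07  0.66 -0.88  2.27  1.57  0.31  0.53]
stop [ 0.4592 -0.2928  0.1342] 2
   [-0.044, -0.018, 0.039] [-0.017, -0.001, 0.001]
   [-0.044, -0.019, 0.038] [-0.017, -0.001, 0.001]
```

View pics/c4.png

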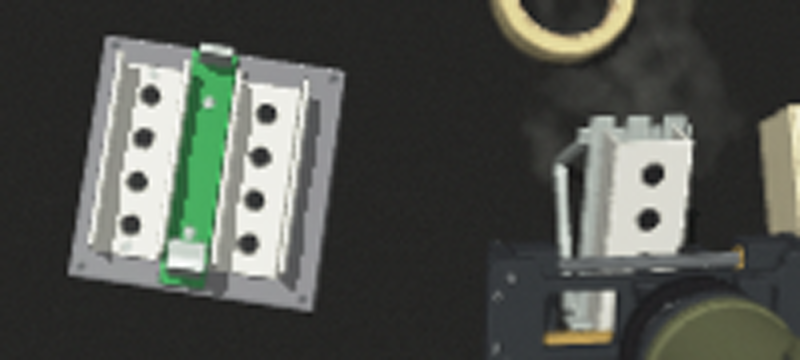

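```bash
python3 - <<'E'
from p import *
C=np.array([.4961,-.2909,.0701]);n=-rot(93,30).as_matrix()[:,2];R=rot(93,15);M=R.as_matrix()
t=C+.012*n+.019*M[:,2];print(t,C+.012*n)
plan([(t-M[:,2]*.08,R),(t-M[:,2]*.03,R)],3,step=.04)
E
```

```text
[ 0.49501905 -0.29095665  0.06213971] [ 0.49010822 -0.29121402  0.0804923 ]
stop [ 0.4743 -0.292   0.1394] 3
   [-0.029, -0.005, 0.026] [0.016, -0.0, 0.001]
   [-0.029, -0.004, 0.027] [0.016, -0.0, 0.001]
   [-0.029, -0.002, 0.027] [0.016, -0.0, 0.001]
stop [ 0.4873 -0.2914  0.0911] 2
   [-0.0, -0.0, 0.031] [0.0, 0.0, 0.0]
   [-0.0, -0.0, 0.031] [0.0, 0.0, 0.0]
```

Request:
{"api": "apply_moves", "payload": {
  "series": [
    {"x": -0.029, "y": -0.005, "z": 0.026, "wx": 0.016, "wy": 0, "wz": 0.001, "fingers": 1},
    {"x": -0.029, "y": -0.004, "z": 0.027, "wx": 0.016, "wy": 0, "wz": 0.001, "fingers": 1},
    {"x": -0.029, "y": -0.002, "z": 0.027, "wx": 0.016, "wy": 0, "wz": 0.001, "fingers": 1},
    {"x": 0, "y": 0, "z": 0.01, "wx": 0, "wy": 0, "wz": 0, "fingers": 1},
    {"x": 0, "y": 0, "z": 0, "wx": 0, "wy": 0, "wz": 0, "fingers": 1}
  ]
}}

```text
clock: 10.28
tool_pos: [0.4898, -0.2757, 0.1355]
eef_rot: [0.672, 0.728, 0.101, 0.09]
contact_force: [0.1, 0.5, 0.1]
opening: 1.003
```

```bash
python3 - <<'E'
from p import *
C=np.array([.4961,-.2909,.0701]);n=-rot(93,30).as_matrix()[:,2];R=rot(93,15);M=R.as_matrix()
t=C+.012*n+.019*M[:,2]
st();plan([(t-M[:,2]*.02,R),(t,R)],3,step=.02)
E
```

```text
t 10.28 p [ 0.4898 -0.2757  0.1355] yaw 94.64 z [ 0.266  0.026 -0.964] F [0.1 0.5 0.1] open 1.003 q [ 1.    0.83 -0.8   2.04  1.17  0.46  1.03]
stop [ 0.4898 -0.2912  0.0815] 3
   [-0.007, -0.006, 0.022] [0.001, -0.001, 0.003]
   [-0.007, -0.006, 0.022] [0.001, -0.001, 0.003]
   [-0.007, -0.006, 0.022] [0.001, -0.001, 0.003]
stop [ 0.495  -0.291   0.0621] 1
   [-0.0, 0.0, 0.025] [0.0, 0.0, 0.0]
```

Request:
{"api": "apply_moves", "payload": {
  "series": [
    {"x": -0.01, "y": -0.007, "z": 0.018, "wx": 0.001, "wy": -0.001, "wz": 0.003, "fingers": 1},
    {"x": -0.008, "y": -0.006, "z": 0.018, "wx": 0.001, "wy": -0.001, "wz": 0.003, "fingers": 1},
    {"x": 0, "y": 0, "z": 0, "wx": 0, "wy": 0, "wz": 0, "fingers": 1}
  ]
}}

```text
clock: 10.65
tool_pos: [0.4906, -0.2837, 0.1079]
eef_rot: [0.675, 0.725, 0.099, 0.09]
contact_force: [-0.0, 0.5, 0.3]
opening: 1.003
```

```bash
python3 - <<'E'
from p import *
C=np.array([.4961,-.2909,.0701]);n=-rot(93,30).as_matrix()[:,2];R=rot(93,15);M=R.as_matrix()
t=C+.012*n+.019*M[:,2]
st();plan([(t-M[:,2]*.015,R),(t,R)],4,step=.02)
E
```

```text
t 10.65 p [ 0.4906 -0.2837  0.1079] yaw 94.11 z [ 0.264  0.022 -0.964] F [-0.   0.5  0.3] open 1.003 q [ 0.97  0.87 -0.74  2.04  1.27  0.41  0.95]
stop [ 0.4911 -0.2912  0.0766] 2
   [-0.0047, -0.0051, 0.0188] [0.001, -0.0013, 0.0028]
   [-0.0047, -0.005, 0.0189] [0.001, -0.0013, 0.0028]
stop [ 0.495  -0.291   0.0621] 1
   [-0.0, 0.0, 0.0188] [0.0, 0.0, 0.0]
```

Request:
{"api": "apply_moves", "payload": {
  "series": [
    {"x": -0.006, "y": -0.005, "z": 0.015, "wx": 0.001, "wy": -0.0013, "wz": 0.003, "fingers": 1},
    {"x": -0.004, "y": -0.005, "z": 0.019, "wx": 0.001, "wy": -0.0013, "wz": 0.003, "fingers": 1},
    {"x": 0, "y": 0, "z": 0.01, "wx": 0, "wy": 0, "wz": 0, "fingers": 1},
    {"x": 0, "y": 0, "z": 0, "wx": 0, "wy": 0, "wz": 0, "fingers": 1}
  ]
}}

```text
clock: 11.15
tool_pos: [0.4954, -0.2866, 0.0762]
eef_rot: [0.68, 0.721, 0.097, 0.092]
contact_force: [0.1, 0.8, -0.4]
opening: 1.002
```

```bash
python3 - <<'E'
from p import *
C=np.array([.4961,-.2909,.0701]);n=-rot(93,30).as_matrix()[:,2];R=rot(93,15);M=R.as_matrix()
t=C+.012*n+.019*M[:,2]
st();plan([(t,R)],4,step=.05)
E
```

```text
t 11.15 p [ 0.4954 -0.2866  0.0762] yaw 93.4 z [ 0.264  0.016 -0.964] F [ 0.1  0.8 -0.4] open 1.002 q [ 0.92  0.91 -0.67  2.04  1.42  0.37  0.8 ]
stop [ 0.495  -0.291   0.0621] 1
   [-0.0054, -0.0054, 0.0167] [0.0019, -0.0006, 0.0021]
```

Request:
{"api": "apply_moves", "payload": {
  "series": [
    {"x": -0.0054, "y": -0.0054, "z": 0.012, "wx": 0.0019, "wy": 0, "wz": 0.002, "fingers": 1},
    {"x": -0.001, "y": 0, "z": 0.006, "wx": 0, "wy": 0, "wz": 0, "fingers": 1},
    {"x": 0, "y": 0, "z": 0, "wx": 0, "wy": 0, "wz": 0, "fingers": 1}
  ]
}}

```text
clock: 11.52
tool_pos: [0.4958, -0.292, 0.0613]
eef_rot: [0.682, 0.719, 0.096, 0.09]
contact_force: [0.2, 0.2, -0.2]
opening: 1.0
```

```bash
python3 - <<'E'
from p import *
C=np.array([.4961,-.2909,.0701]);n=-rot(93,30).as_matrix()[:,2];R=rot(93,15);M=R.as_matrix()
t=C+.012*n+.019*M[:,2]
st();plan([(t,R)],4,step=.05)
im2,d2=snap('side','side4');cv2.imwrite('pics/c5.png',cv2.resize(im2[115:215,210:330,::-1],(720,600),interpolation=2))
E
```

```text
t 11.53 p [ 0.4958 -0.292   0.0613] yaw 93.05 z [ 0.26   0.015 -0.966] F [ 0.2  0.2 -0.2] open 1.0 q [ 0.92  0.94 -0.65  2.03  1.47  0.36  0.76]
stop [ 0.495  -0.291   0.0621] 1
   [0.0014, -0.0006, -0.0012] [0.0004, -0.0004, 0.0002]
```

View pics/c5.png

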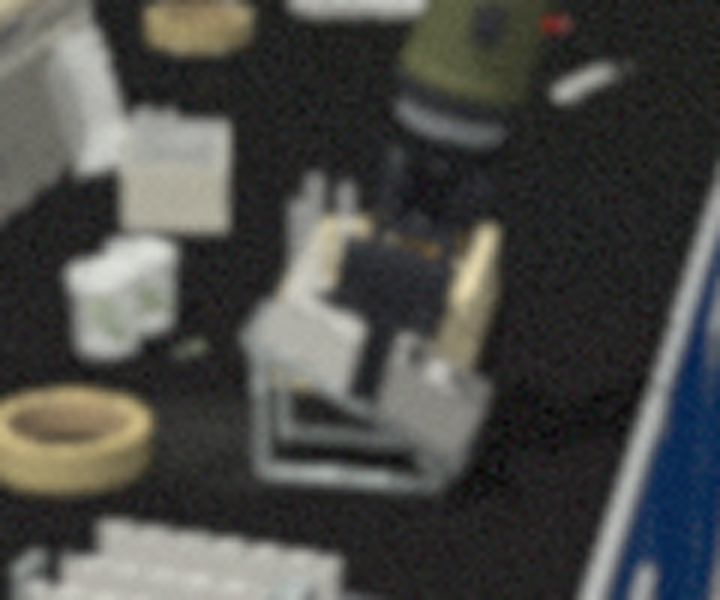

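The side view shows the finger across the middle of the gutter's near wall, clear of the slats. I'll grip it.

Request:
{"api": "apply_moves", "payload": {
  "series": [
    {"x": 0.001, "y": 0, "z": -0.001, "wx": 0, "wy": 0, "wz": 0, "fingers": 0.4},
    {"x": 0, "y": 0, "z": 0, "wx": 0, "wy": 0, "wz": 0, "fingers": -1},
    {"x": 0, "y": 0, "z": 0, "wx": 0, "wy": 0, "wz": 0, "fingers": -1},
    {"x": 0, "y": 0, "z": 0, "wx": 0, "wy": 0, "wz": 0, "fingers": -1}
  ],
  "force": 35
}}

```text
clock: 12.08
tool_pos: [0.4958, -0.2908, 0.0628]
eef_rot: [0.682, 0.719, 0.096, 0.09]
contact_force: [-0.2, 0.3, -1.2]
opening: 0.59
```

```bash
python3 - <<'E'
from p import *
st();R=rot(93,15)
p=get_state()['tool_pos'];print(p)
np.save('pics/grip.npy',np.r_[p,get_state()['eef_rot']])
plan([(p+[-.02,0,.11],R),(w(-.01,0,.17),rot(82.5,0))],3,step=.055)
E
```

```text
t 12.07 p [ 0.4958 -0.2908  0.0628] yaw 93.07 z [ 0.26   0.016 -0.965] F [-0.2  0.3 -1.2] open 0.59 q [ 0.92  0.94 -0.65  2.04  1.47  0.36  0.76]
[ 0.49577452 -0.29075996  0.06278403]
stop [ 0.4758 -0.2908  0.1728] 3
   [0.001, 0.004, -0.046] [0.0, -0.0, 0.0]
   [0.0, 0.004, -0.046] [0.0, -0.0, 0.0]
   [0.0, 0.004, -0.046] [0.0, -0.0, 0.0]
stop [ 0.5351 -0.0027  0.17  ] 6
   [0.059, 0.015, 0.005] [0.014, -0.001, 0.01]
   [0.06, 0.013, 0.004] [0.014, -0.001, 0.01]
   [0.06, 0.012, 0.003] [0.014, -0.001, 0.01]
   [0.06, 0.01, 0.002] [0.014, -0.001, 0.01]
   [0.061, 0.008, 0.002] [0.014, -0.001, 0.01]
   [0.061, 0.006, 0.001] [0.014, -0.001, 0.01]
```

Request:
{"api": "apply_moves", "payload": {
  "series": [
    {"x": 0, "y": 0, "z": -0.02, "wx": 0, "wy": 0, "wz": 0, "fingers": -1},
    {"x": 0, "y": 0.003, "z": -0.046, "wx": 0, "wy": 0, "wz": 0, "fingers": -1},
    {"x": 0, "y": 0.003, "z": -0.05, "wx": 0, "wy": 0, "wz": 0, "fingers": -1},
    {"x": 0.04, "y": 0.015, "z": -0.02, "wx": 0.014, "wy": -0.001, "wz": 0.01, "fingers": -1},
    {"x": 0.06, "y": 0.013, "z": 0.004, "wx": 0.014, "wy": -0.001, "wz": 0.01, "fingers": -1},
    {"x": 0.06, "y": 0.012, "z": 0.003, "wx": 0.014, "wy": -0.001, "wz": 0.01, "fingers": -1},
    {"x": 0.06, "y": 0.01, "z": 0.002, "wx": 0.014, "wy": -0.001, "wz": 0.01, "fingers": -1},
    {"x": 0.055, "y": 0.008, "z": 0.002, "wx": 0.014, "wy": -0.001, "wz": 0.01, "fingers": -1}
  ]
}}

```text
clock: 13.08
tool_pos: [0.5195, -0.0739, 0.1713]
eef_rot: [0.749, 0.662, 0.012, 0.009]
contact_force: [0.8, -0.2, -2.0]
opening: 0.584
```

```bash
python3 - <<'E'
from p import *
st();print(cr(get_state()['tool_pos']))
plan([(w(0,0,.15),rot(82.5,0))],3)
E
```

```text
t 13.07 p [ 0.5195 -0.0739  0.1713] yaw 82.96 z [ 0.029  0.002 -1.   ] F [ 0.8 -0.2 -2. ] open 0.584 q [ 0.53  0.76 -0.8   1.94  0.81  0.76  0.7 ]
[-0.01617335 -0.07267262  0.17134079]
stop [ 0.545 -0.004  0.15 ] 2
   [0.045, 0.01, 0.014] [0.005, -0.001, 0.001]
   [0.045, 0.01, 0.014] [0.005, -0.001, 0.001]
```

```bash
cat >> p.py <<'E'
O=np.array([.5452,-.0027,0])
_g=np.load('pics/grip.npy') if __import__('os').path.exists('pics/grip.npy') else None
_Rg=Ro.from_matrix(rot(93.07,30).as_matrix()[:,[1,0,2]]*[1,1,-1])
OFF=_Rg.inv().apply(_g[:3]-np.array([.4961,-.2909,.0701])); OFF[1]=0
def tcp(xc,zc,th,y=0,dth=-15,off=None):  # near back corner (mm, cradle), gutter pitch deg -> tool pose
    t=np.radians(th);u=np.array([np.cos(t),0,np.sin(t)]);n=np.array([-np.sin(t),0,np.cos(t)])
    o=OFF if off is None else off
    c=np.array([xc,y,zc])/1e3+.07*u-.017*n
    p=c+o[0]*u+o[2]*n
    return w(*p),rot(82.5,th+dth)
def inv(dth=-15):  # report gutter pose from the tool state
    s=get_state();M=Ro.from_quat(s['eef_rot']).as_matrix();z=RC.inv().apply(M[:,2]);th=np.degrees(np.arcsin(z[0]))-dth
    t=np.radians(th);u=np.array([np.cos(t),0,np.sin(t)]);n=np.array([-np.sin(t),0,np.cos(t)])
    c=cr(s['tool_pos'])-OFF[0]*u-OFF[2]*n;k=(c-.07*u+.017*n)*1e3;x=RC.inv().apply(M[:,0])
    print('gutter: th %.1f xc %.1f y %.1f zc %.1f near tip z %.1f centre'%(th,k[0],k[1],k[2],(k-34*n)[2]),(c*1e3).round(1),'yaw err %.2f roll %.2f'%(np.degrees(np.arctan2(x[1],x[0]))-90,np.degrees(x[2])))
E
python3 - <<'E'
from p import *
print(OFF);st();inv();plan([tcp(-52,90,12)],3)
E
```

```text
[-0.00393296  0.         -0.00617706]
t 13.07 p [ 0.5195 -0.0739  0.1713] yaw 82.96 z [ 0.029  0.002 -1.   ] F [ 0.8 -0.2 -2. ] open 0.584 q [ 0.53  0.76 -0.8   1.94  0.81  0.76  0.7 ]
gutter: th 16.7 xc -86.1 y -74.0 zc 174.6 near tip z 142.0 centre [-14.2 -74.  178.4] yaw err 0.46 roll 0.33
stop [ 0.5625 -0.005   0.0811] 3
   [0.03, 0.013, 0.038] [0.009, -0.001, 0.001]
   [0.031, 0.014, 0.038] [0.009, -0.001, 0.001]
   [0.031, 0.015, 0.037] [0.009, -0.001, 0.001]
```

Request:
{"api": "apply_moves", "payload": {
  "series": [
    {"x": 0.03, "y": 0.013, "z": 0.02, "wx": 0.009, "wy": -0.001, "wz": 0.001, "fingers": -1},
    {"x": 0.031, "y": 0.014, "z": 0.035, "wx": 0.009, "wy": -0.001, "wz": 0.001, "fingers": -1},
    {"x": 0.031, "y": 0.015, "z": 0.037, "wx": 0.009, "wy": -0.001, "wz": 0.001, "fingers": -1},
    {"x": 0, "y": 0, "z": 0, "wx": 0, "wy": 0, "wz": 0, "fingers": -1},
    {"x": 0, "y": 0, "z": 0, "wx": 0, "wy": 0, "wz": 0, "fingers": -1}
  ]
}}

```text
clock: 13.7
tool_pos: [0.5634, 0.002, 0.0961]
eef_rot: [0.75, 0.661, -0.02, -0.021]
contact_force: [0.3, -0.8, -1.4]
opening: 0.585
```

```bash
cat > m5.py <<'E'
from p import *
st();inv();plan([tcp(-52,80,12)],4)
im,d=snap('top','top5');im2,d2=snap('side','side5')
cv2.imwrite('pics/c5b.png',np.hstack([cv2.resize(im[120:210,235:335,::-1],(400,360),interpolation=2),cv2.resize(im2[150:250,190:300,::-1],(400,360),interpolation=2)]))
for n,D,I in(('top',d,im),('side',d2,im2)):
    P=cloud(n,D);k=RC.inv().apply((P-O).reshape(-1,3))*1e3;C=I.reshape(-1,3).astype(int)
    m=(D.ravel()>0)&(C.min(1)>110)&(np.ptp(C,axis=1)<25)&(abs(k[:,0])<110)
    if n=='top':
        m&=(k[:,2]>75)&(k[:,2]<160)&(abs(k[:,1])<40);q=k[m];ax='back'
    else:
        m&=(k[:,2]>45)&(k[:,2]<160)&(k[:,1]>15)&(k[:,1]<40);q=k[m]
    c=np.median(q,0);nn=np.array([-.2,0,.98]) if n=='top' else np.array([0,1.,0])
    for _ in range(8):
        s=abs((q-c)@nn)<5;c=q[s].mean(0);nn=np.linalg.svd(q[s]-c)[2][2];nn*=np.sign(nn[2] if n=='top' else nn[1])
    q=q[s];print(n,len(q),'c',c.round(1),'n',nn.round(3),'min',q.min(0).round(1),'max',q.max(0).round(1))
    if n=='top':print('pitch',np.degrees(np.arctan2(-nn[0],nn[2])))
    else:
        r=cv2.minAreaRect(q[:,[0,2]].astype(np.float32));print(r)
E
python3 m5.py
```

```text
t 13.7 p [0.5634 0.002  0.0961] yaw 82.8 z [-0.058  0.004 -0.998] F [ 0.3 -0.8 -1.4] open 0.585 q [ 0.33  0.94 -0.74  1.79  0.82  0.82  0.61]
gutter: th 11.7 xc -51.9 y 7.0 zc 105.4 near tip z 72.1 centre [ 20.1   7.  102.9] yaw err 0.30 roll -0.19
stop [ 0.5625 -0.005   0.0711] 1
   [-0.0086, 0.0017, 0.0312] [-0.0017, 0.0011, 0.0016]
top 436 c [-21.2   5.6 112. ] n [-0.206  0.006  0.979] min [-52.7 -20.5 100.8] max [ 20.1  31.4 121.5]
pitch 11.888227361273909
side 343 c [ 11.   31.3 104.5] n [ 0.007  1.    -0.007] min [-56.6  26.6  74.9] max [ 85.5  36.2 132.4]
((15.25460433959961, 104.7007827758789), (140.86312866210938, 37.492889404296875), 11.405566215515137)
```

View pics/c5b.png

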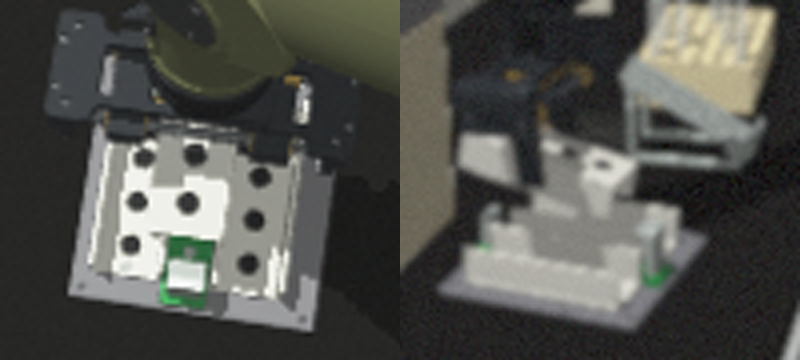

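Request:
{"api": "apply_moves", "payload": {
  "series": [
    {"x": -0.0086, "y": 0.0017, "z": 0.015, "wx": -0.0017, "wy": 0.001, "wz": 0.0016, "fingers": -1},
    {"x": 0, "y": 0, "z": 0.015, "wx": 0, "wy": 0, "wz": 0, "fingers": -1},
    {"x": 0, "y": 0, "z": 0, "wx": 0, "wy": 0, "wz": 0, "fingers": -1},
    {"x": 0, "y": 0, "z": 0, "wx": 0, "wy": 0, "wz": 0, "fingers": -1}
  ]
}}

```text
clock: 14.3
tool_pos: [0.5622, -0.0087, 0.0719]
eef_rot: [0.753, 0.658, -0.017, -0.018]
contact_force: [-0.0, -0.1, -1.1]
opening: 0.589
```

```bash
python3 - <<'E'
from p import *
st();inv();plan([tcp(-53,80,12),tcp(-53,60,12)],4)
E
```

```text
t 14.3 p [ 0.5622 -0.0087  0.0719] yaw 82.27 z [-0.05   0.005 -0.999] F [-0.  -0.1 -1.1] open 0.589 q [ 0.33  0.96 -0.71  1.81  0.86  0.76  0.58]
gutter: th 12.1 xc -51.8 y -3.7 zc 80.7 near tip z 47.4 centre [20.2 -3.7 78.8] yaw err -0.23 roll -0.11
stop [ 0.5615 -0.0048  0.0711] 1
   [0.0046, -0.0015, 0.0011] [0.0007, 0.0005, -0.0013]
stop [ 0.5615 -0.0048  0.0511] 1
   [-0.0, 0.0013, 0.025] [0.0, 0.0, 0.0]
```

Request:
{"api": "apply_moves", "payload": {
  "series": [
    {"x": 0.0046, "y": -0.0015, "z": 0, "wx": 0.0007, "wy": 0.0005, "wz": -0.0013, "fingers": -1},
    {"x": 0, "y": 0, "z": 0.003, "wx": 0, "wy": 0, "wz": 0, "fingers": -1},
    {"x": 0, "y": 0, "z": 0, "wx": 0, "wy": 0, "wz": 0, "fingers": -1}
  ]
}}

```text
clock: 14.68
tool_pos: [0.5618, -0.0039, 0.0699]
eef_rot: [0.751, 0.659, -0.017, -0.02]
contact_force: [-0.6, -0.8, -1.4]
opening: 0.584
```

```bash
python3 - <<'E'
from p import *
st();inv();plan([tcp(-54,70,12)],4)
E
```

```text
t 14.68 p [ 0.5618 -0.0039  0.0699] yaw 82.55 z [-0.051  0.008 -0.999] F [-0.6 -0.8 -1.4] open 0.584 q [ 0.32  0.97 -0.71  1.81  0.86  0.76  0.58]
gutter: th 12.1 xc -52.9 y 1.0 zc 78.8 near tip z 45.5 centre [19.1  1.  76.8] yaw err 0.05 roll 0.05
stop [ 0.5605 -0.0047  0.0611] 1
   [-0.0013, -0.0009, 0.0111] [0.0003, -0.0003, 0.0003]
```

Request:
{"api": "apply_moves", "payload": {
  "series": [
    {"x": -0.001, "y": 0, "z": 0, "wx": 0, "wy": 0, "wz": 0, "fingers": -1},
    {"x": 0, "y": 0, "z": 0.002, "wx": 0, "wy": 0, "wz": 0, "fingers": -1},
    {"x": 0, "y": 0, "z": 0, "wx": 0, "wy": 0, "wz": 0, "fingers": -1}
  ]
}}

```text
clock: 15.05
tool_pos: [0.5617, -0.0047, 0.0683]
eef_rot: [0.751, 0.659, -0.017, -0.02]
contact_force: [0.7, -0.3, -1.3]
opening: 0.585
```

```bash
python3 - <<'E'
from p import *
st();inv();plan([tcp(-54,70,12)],4)
E
```

```text
t 15.05 p [ 0.5617 -0.0047  0.0683] yaw 82.55 z [-0.051  0.007 -0.999] F [ 0.7 -0.3 -1.3] open 0.585 q [ 0.32  0.97 -0.71  1.81  0.87  0.76  0.58]
gutter: th 12.1 xc -52.9 y 0.2 zc 77.2 near tip z 43.9 centre [19.1  0.2 75.2] yaw err 0.05 roll 0.04
stop [ 0.5605 -0.0047  0.0611] 1
   [-0.0002, -0.001, 0.0091] [0.0003, -0.0002, 0.0003]
```

Request:
{"api": "apply_moves", "payload": {
  "series": [
    {"x": 0, "y": -0.001, "z": 0.004, "wx": 0, "wy": 0, "wz": 0, "fingers": -1},
    {"x": 0, "y": 0, "z": 0.004, "wx": 0, "wy": 0, "wz": 0, "fingers": -1},
    {"x": 0, "y": 0, "z": 0, "wx": 0, "wy": 0, "wz": 0, "fingers": -1}
  ]
}}

```text
clock: 15.42
tool_pos: [0.5604, -0.0046, 0.0614]
eef_rot: [0.751, 0.659, -0.017, -0.02]
contact_force: [0.5, -0.8, -2.0]
opening: 0.585
```

```bash
python3 - <<'E'
from p import *
st();inv();plan([tcp(-54,60,12)],4)
E
```

```text
t 15.43 p [ 0.5604 -0.0046  0.0614] yaw 82.55 z [-0.051  0.007 -0.999] F [ 0.5 -0.8 -2. ] open 0.585 q [ 0.32  0.98 -0.7   1.82  0.88  0.74  0.57]
gutter: th 12.1 xc -54.1 y 0.1 zc 70.3 near tip z 37.0 centre [17.9  0.1 68.3] yaw err 0.05 roll 0.04
stop [ 0.5605 -0.0047  0.0511] 1
   [-0.0001, 0.0008, 0.0129] [0.0003, -0.0002, 0.0003]
```

Request:
{"api": "apply_moves", "payload": {
  "series": [
    {"x": 0, "y": 0, "z": 0.005, "wx": 0, "wy": 0, "wz": 0, "fingers": -1},
    {"x": 0, "y": 0, "z": 0.005, "wx": 0, "wy": 0, "wz": 0, "fingers": -1},
    {"x": 0, "y": 0, "z": 0.005, "wx": 0, "wy": 0, "wz": 0, "fingers": -1},
    {"x": 0, "y": 0, "z": 0, "wx": 0, "wy": 0, "wz": 0, "fingers": -1}
  ]
}}

```text
clock: 15.92
tool_pos: [0.5597, -0.0045, 0.0484]
eef_rot: [0.751, 0.659, -0.017, -0.02]
contact_force: [0.1, 0.2, -1.3]
opening: 0.589
```

```bash
python3 - <<'E'
from p import *
st();inv();plan([tcp(-54,48,12)],4)
E
```

```text
t 15.93 p [ 0.5597 -0.0045  0.0484] yaw 82.55 z [-0.051  0.007 -0.999] F [ 0.1  0.2 -1.3] open 0.589 q [ 0.31  1.   -0.68  1.82  0.9   0.72  0.55]
gutter: th 12.0 xc -54.9 y 0.1 zc 57.3 near tip z 24.0 centre [17.1  0.1 55.2] yaw err 0.05 roll 0.04
stop [ 0.5605 -0.0047  0.0391] 1
   [-0.0001, 0.0017, 0.0116] [0.0002, -0.0002, 0.0003]
```

Request:
{"api": "apply_moves", "payload": {
  "series": [
    {"x": 0, "y": 0.002, "z": 0.005, "wx": 0, "wy": 0, "wz": 0, "fingers": -1},
    {"x": 0, "y": 0, "z": 0.005, "wx": 0, "wy": 0, "wz": 0, "fingers": -1},
    {"x": 0, "y": 0, "z": 0.0015, "wx": 0, "wy": 0, "wz": 0, "fingers": -1},
    {"x": 0, "y": 0, "z": 0, "wx": 0, "wy": 0, "wz": 0, "fingers": -1}
  ]
}}

```text
clock: 16.42
tool_pos: [0.561, -0.0046, 0.0385]
eef_rot: [0.751, 0.659, -0.017, -0.02]
contact_force: [-1.1, 1.0, -1.0]
opening: 0.585
```

```bash
python3 - <<'E'
from p import *
st();inv();plan([tcp(-54,47.5,12),tcp(-68,47.5,12)],4)
E
```

```text
t 16.43 p [ 0.561  -0.0046  0.0385] yaw 82.55 z [-0.051  0.007 -0.999] F [-1.1  1.  -1. ] open 0.585 q [ 0.31  1.01 -0.67  1.82  0.91  0.71  0.54]
gutter: th 12.0 xc -53.6 y 0.2 zc 47.3 near tip z 14.1 centre [18.5  0.2 45.3] yaw err 0.05 roll 0.05
stop [ 0.5605 -0.0047  0.0386] 1
   [-0.0002, -0.0006, -0.0001] [0.0002, -0.0002, 0.0003]
stop [ 0.5466 -0.0029  0.0386] 1
   [0.0, -0.0175, 0.0009] [0.0, 0.0, 0.0]
```

Request:
{"api": "apply_moves", "payload": {
  "series": [
    {"x": 0, "y": -0.006, "z": 0.0003, "wx": 0, "wy": 0, "wz": 0, "fingers": -1},
    {"x": 0, "y": -0.006, "z": 0.0003, "wx": 0, "wy": 0, "wz": 0, "fingers": -1},
    {"x": 0, "y": -0.003, "z": 0.0003, "wx": 0, "wy": 0, "wz": 0, "fingers": -1},
    {"x": 0, "y": 0, "z": 0, "wx": 0, "wy": 0, "wz": 0, "fingers": -1}
  ]
}}

```text
clock: 16.92
tool_pos: [0.548, -0.0028, 0.0387]
eef_rot: [0.751, 0.66, -0.017, -0.02]
contact_force: [-0.3, -0.8, -1.4]
opening: 0.586
```

```bash
python3 - <<'E'
from p import *
st();inv();plan([tcp(-68,47.5,12)],4)
E
```

```text
t 16.93 p [ 0.548  -0.0028  0.0387] yaw 82.57 z [-0.051  0.007 -0.999] F [-0.3 -0.8 -1.4] open 0.586 q [ 0.3   1.   -0.66  1.86  0.93  0.68  0.51]
gutter: th 12.0 xc -66.7 y 0.2 zc 47.6 near tip z 14.3 centre [ 5.4  0.2 45.6] yaw err 0.07 roll 0.05
stop [ 0.5466 -0.0029  0.0386] 1
   [-0.0003, -0.0017, 0.0002] [0.0003, -0.0002, 0.0004]
```

```bash
python3 - <<'E'
from p import *
plan([tcp(-69,47.3,12),tcp(-69,47.0,9),tcp(-69,46.7,6),tcp(-69,46.5,3),tcp(-69,46.3,0)],4)
E
```

```text
stop [ 0.5456 -0.0028  0.0384] 1
   [-0.0003, -0.0029, 0.0006] [0.0003, -0.0002, 0.0004]
stop [ 0.5451 -0.0027  0.0344] 1
   [-0.0, -0.0004, 0.0049] [0.0167, -0.0, 0.0]
stop [ 0.5443 -0.0026  0.0306] 1
   [-0.0, -0.0004, 0.0049] [0.0167, 0.0, 0.0]
stop [ 0.5434 -0.0025  0.0268] 1
   [0.0, -0.0004, 0.0048] [0.0167, 0.0, 0.0]
stop [ 0.5423 -0.0023  0.0231] 1
   [-0.0, -0.0004, 0.0048] [0.0167, -0.0, -0.0]
```

Request:
{"api": "apply_moves", "payload": {
  "series": [
    {"x": -0.0003, "y": -0.0025, "z": 0.0005, "wx": 0, "wy": 0, "wz": 0.0004, "fingers": -1},
    {"x": 0, "y": -0.0003, "z": 0.0025, "wx": 0.0083, "wy": 0, "wz": 0, "fingers": -1},
    {"x": 0, "y": -0.0003, "z": 0.0025, "wx": 0.0083, "wy": 0, "wz": 0, "fingers": -1},
    {"x": 0, "y": 0, "z": 0, "wx": 0, "wy": 0, "wz": 0, "fingers": -1}
  ]
}}

```text
clock: 17.42
tool_pos: [0.5457, -0.0029, 0.0341]
eef_rot: [0.751, 0.658, -0.035, -0.04]
contact_force: [0.8, 0.1, -2.1]
opening: 0.586
```

```bash
python3 - <<'E'
from p import *
st();inv();plan([tcp(-69,46.7,6)],4)
E
```

```text
t 17.43 p [ 0.5457 -0.0029  0.0341] yaw 82.45 z [-0.105  0.015 -0.994] F [ 0.8  0.1 -2.1] open 0.586 q [ 0.32  1.03 -0.69  1.81  0.87  0.75  0.57]
gutter: th 8.9 xc -68.3 y -0.1 zc 46.8 near tip z 13.2 centre [ 3.5 -0.1 40.8] yaw err -0.05 roll 0.06
stop [ 0.5443 -0.0026  0.0306] 1
   [0.0001, -0.0013, 0.0046] [0.016, -0.0004, -0.0002]
```

Request:
{"api": "apply_moves", "payload": {
  "series": [
    {"x": 0, "y": -0.0006, "z": 0.0023, "wx": 0.008, "wy": 0, "wz": 0, "fingers": -1},
    {"x": 0, "y": -0.0006, "z": 0.0023, "wx": 0.008, "wy": 0, "wz": 0, "fingers": -1},
    {"x": 0, "y": 0, "z": 0, "wx": 0, "wy": 0, "wz": 0, "fingers": -1}
  ]
}}

```text
clock: 17.8
tool_pos: [0.5444, -0.0027, 0.0301]
eef_rot: [0.75, 0.657, -0.052, -0.061]
contact_force: [-1.1, -0.5, -0.6]
opening: 0.586
```

```bash
python3 - <<'E'
from p import *
st();inv();plan([tcp(-69,46.5,3)],4)
E
```

```text
t 17.8 p [ 0.5444 -0.0027  0.0301] yaw 82.42 z [-0.158  0.022 -0.987] F [-1.1 -0.5 -0.6] open 0.586 q [ 0.33  1.06 -0.71  1.76  0.82  0.82  0.63]
gutter: th 5.8 xc -68.9 y -0.2 zc 46.5 near tip z 12.6 centre [ 2.5 -0.2 36.6] yaw err -0.08 roll 0.08
stop [ 0.5434 -0.0025  0.0268] 1
   [0.0002, -0.0006, 0.0042] [0.0155, -0.0005, -0.0003]
```

Request:
{"api": "apply_moves", "payload": {
  "series": [
    {"x": 0, "y": -0.0003, "z": 0.002, "wx": 0.0078, "wy": 0, "wz": 0, "fingers": -1},
    {"x": 0, "y": -0.0003, "z": 0.002, "wx": 0.0078, "wy": 0, "wz": 0, "fingers": -1},
    {"x": 0, "y": 0, "z": 0, "wx": 0, "wy": 0, "wz": 0, "fingers": -1}
  ]
}}

```text
clock: 18.18
tool_pos: [0.5433, -0.0026, 0.0268]
eef_rot: [0.748, 0.655, -0.07, -0.08]
contact_force: [1.6, 0.2, -1.0]
opening: 0.586
```

```bash
python3 - <<'E'
from p import *
st();inv();plan([tcp(-69,46.2,0)],4)
E
```

```text
t 18.18 p [ 0.5433 -0.0026  0.0268] yaw 82.43 z [-0.21   0.029 -0.977] F [ 1.6  0.2 -1. ] open 0.586 q [ 0.33  1.09 -0.73  1.71  0.77  0.89  0.68]
gutter: th 2.8 xc -69.0 y -0.1 zc 46.7 near tip z 12.7 centre [ 1.8 -0.1 33.1] yaw err -0.07 roll 0.08
stop [ 0.5423 -0.0023  0.023 ] 1
   [0.0001, -0.0003, 0.0049] [0.0155, -0.0005, -0.0003]
```

Request:
{"api": "apply_moves", "payload": {
  "series": [
    {"x": 0, "y": -0.0002, "z": 0.002, "wx": 0.0078, "wy": 0, "wz": 0, "fingers": -1},
    {"x": 0, "y": -0.0002, "z": 0.002, "wx": 0.0078, "wy": 0, "wz": 0, "fingers": -1},
    {"x": 0, "y": 0, "z": 0.001, "wx": 0, "wy": 0, "wz": 0, "fingers": -1},
    {"x": 0, "y": 0, "z": 0, "wx": 0, "wy": 0, "wz": 0, "fingers": -1}
  ]
}}

```text
clock: 18.68
tool_pos: [0.542, -0.0023, 0.0226]
eef_rot: [0.745, 0.653, -0.087, -0.1]
contact_force: [-0.2, -0.3, 0.1]
opening: 0.591
```

```bash
python3 - <<'E'
from p import *
st();inv();plan([tcp(-69,46,0)],4)
E
```

```text
t 18.68 p [ 0.542  -0.0023  0.0226] yaw 82.44 z [-0.26   0.036 -0.965] F [-0.2 -0.3  0.1] open 0.591 q [ 0.34  1.11 -0.74  1.66  0.74  0.95  0.73]
gutter: th -0.2 xc -69.2 y -0.0 zc 46.0 near tip z 12.0 centre [ 0.7 -0.  28.8] yaw err -0.06 roll 0.09
stop [ 0.5423 -0.0023  0.0228] 1
   [0.0, 0.0003, -0.0004] [-0.0013, -0.0006, -0.0002]
```

Request:
{"api": "apply_moves", "payload": {
  "series": [
    {"x": 0, "y": 0, "z": 0, "wx": 0, "wy": 0, "wz": 0, "fingers": 0.45},
    {"x": 0, "y": 0, "z": 0, "wx": 0, "wy": 0, "wz": 0, "fingers": 0.45},
    {"x": 0, "y": 0, "z": 0, "wx": 0, "wy": 0, "wz": 0, "fingers": 0.45}
  ]
}}

```text
clock: 19.05
tool_pos: [0.542, -0.0021, 0.0232]
eef_rot: [0.745, 0.653, -0.087, -0.1]
contact_force: [-0.7, 0.4, -0.5]
opening: 0.726
```

```bash
python3 - <<'E'
from p import *
st();inv()
E
```

```text
t 19.05 p [ 0.542  -0.0021  0.0232] yaw 82.47 z [-0.26   0.036 -0.965] F [-0.7  0.4 -0.5] open 0.726 q [ 0.34  1.11 -0.74  1.67  0.74  0.95  0.73]
gutter: th -0.2 xc -69.3 y 0.2 zc 46.6 near tip z 12.6 centre [ 0.7  0.2 29.4] yaw err -0.03 roll 0.10
```

Retract straight up, then swing toward the free side to clear the view.

Request:
{"api": "apply_moves", "payload": {
  "series": [
    {"x": 0, "y": -0.004, "z": -0.015, "wx": 0, "wy": 0, "wz": 0, "fingers": 0.45},
    {"x": 0, "y": -0.01, "z": -0.035, "wx": 0, "wy": 0, "wz": 0, "fingers": 0.45},
    {"x": 0, "y": -0.015, "z": -0.05, "wx": 0, "wy": 0, "wz": 0, "fingers": 0.45},
    {"x": 0, "y": -0.02, "z": -0.06, "wx": -0.03, "wy": 0, "wz": 0, "fingers": 0.45},
    {"x": -0.06, "y": -0.02, "z": -0.02, "wx": -0.03, "wy": 0, "wz": 0, "fingers": 0.45},
    {"x": -0.07, "y": -0.02, "z": 0, "wx": -0.02, "wy": 0, "wz": 0, "fingers": 0.45},
    {"x": -0.07, "y": -0.02, "z": 0, "wx": 0, "wy": 0, "wz": 0, "fingers": 0.45},
    {"x": -0.07, "y": -0.02, "z": 0, "wx": 0, "wy": 0, "wz": 0, "fingers": 0.45}
  ]
}}

```text
clock: 20.05
tool_pos: [0.4513, -0.2066, 0.1879]
eef_rot: [0.748, 0.663, 0.003, 0.001]
contact_force: [0.7, -0.8, -0.8]
opening: 0.723
```

```bash
cat > m6.py <<'E'
from p import *
st();im,d=snap('top','top6');im2,d2=snap('side','side6')
cv2.imwrite('pics/c6.png',np.hstack([cv2.resize(im[120:210,235:335,::-1],(400,360),interpolation=2),cv2.resize(im2[170:260,190:290,::-1],(400,360),interpolation=2)]))
P=cloud('top',d);k=RC.inv().apply((P-np.array([.545,-.004,0])).reshape(-1,3))*1e3;C=im.reshape(-1,3).astype(int)
m=(d.ravel()>0)&(C.min(1)>110)&(np.ptp(C,axis=1)<25)&(k[:,2]>40)&(k[:,2]<52)&(abs(k[:,1])<22)&(abs(k[:,0])<58)
q=k[m];A=np.c_[q[:,:2],np.ones(len(q))];print('back',len(q),'plane',np.linalg.lstsq(A,q[:,2],rcond=None)[0].round(4),'med z',np.median(q[:,2]))
m=(d.ravel()>0)&(C.min(1)>110)&(np.ptp(C,axis=1)<25)&(k[:,2]>36)&(abs(k[:,1])<30)&(abs(k[:,0])<90);q=k[m];print(q.min(0),q.max(0))
for lo,hi in((-50,-20),(-20,20),(20,50)):
    s=q[(q[:,0]>lo)&(q[:,0]<hi)];print(lo,np.percentile(s[:,1],[1,99]).round(1),np.median(s[:,2]).round(1))
E
python3 m6.py
```

```text
t 20.05 p [ 0.4513 -0.2066  0.1879] yaw 83.12 z [ 0.005  0.002 -1.   ] F [ 0.7 -0.8 -0.8] open 0.723 q [ 0.86  0.73 -0.86  1.98  0.78  0.79  0.98]
back 563 plane [ 3.00000e-04 -1.30000e-03  4.57133e+01] med z 45.734335298201806
[-79.56428918 -26.81138587  37.09899927] [83.13142018 25.97501684 59.86747607]
-50 [-25.3  25.3] 45.5
-20 [-25.9  25.1] 45.9
20 [-26.3  24.7] 46.0
```

View pics/c6.png

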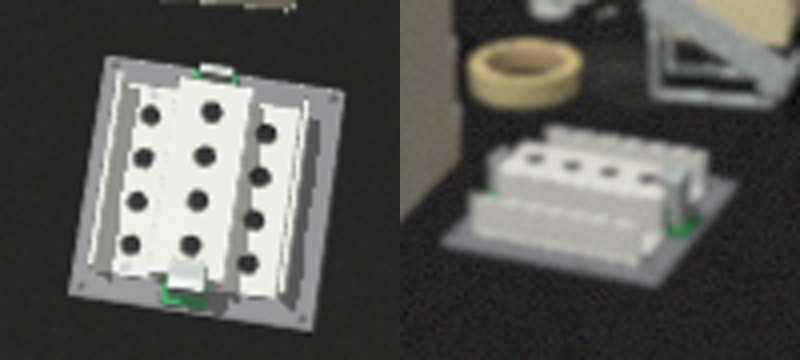

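```bash
python3 - <<'E'
from p import *
z=np.load('pics/top6.npz');im,d=z['im'],z['d']
k=RC.inv().apply((cloud('top',d)-np.array([.545,-.004,0])).reshape(-1,3))*1e3;C=im.reshape(-1,3).astype(int)
m=(d.ravel()>0)&(C.min(1)>110)&(np.ptp(C,axis=1)<25)&(k[:,2]>37)&(k[:,2]<47)&(abs(k[:,0])<90)
for a,b in((-75,-55),(55,75)):
    q=k[m&(k[:,1]>a)&(k[:,1]<b)];print(len(q),'x',np.percentile(q[:,0],[1,99]).round(1),'y',np.percentile(q[:,1],[2,50,98]).round(1),'z',np.median(q[:,2]).round(1),'slope',np.polyfit(q[:,0],q[:,1],1).round(4))
E
```

```text
73 x [-68.6  65.7] y [-68.9 -66.9 -64.9] z 41.6 slope [ 5.50000e-03 -6.68467e+01]
73 x [-67.6  67.2] y [64.5 66.3 68.3] z 41.9 slope [-8.0000e-04  6.6294e+01]
```

```bash
python3 -c "
from plant import *
print(finish_job())"
```

```text
the job is handed in; nothing more can be done
None
```

Both gutters are packed in the cradle, released, and the job was handed in at about 20 s of the 61 s allowed; the hand-in gave no verdict.

- **Open-up gutter:** I set it in the bay and pushed it sideways until it stopped against the land, at about 5 N. The last top picture puts its outer rim at y -66.9 mm, against +66.3 mm for the screwed-on gutter's. That makes its centre about y -43. Its ends are within about 2 mm of the screwed-on one's, its rim height is 41.6 mm, and it lies within about 0.4° of parallel.
- **Upside-down gutter:** I tucked its near end under the keeper at a 12° tilt and lowered the far end without feeling any notable contact force. Its back now measures level at z 45.7 mm (46 is fully down). It sits about 0.5 mm off the land's middle line, at x about +1 mm by the arm's reading, with its near end under the lip.

**Checks that disagreed:**
- The camera put the cradle about 1.3 mm lower in y than the arm did when it touched the land. I used the touched position.
- The side camera read the held gutter about 5 mm off in x from the top camera and the arm. I trusted those two, and the fit bore them out.

The arm stayed clear of the beaker, dropper bottle and tape roll, though I did not measure their positions again at the end.

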